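Fit the circlip on the autosampler's carousel spindle

ROBOT

A 6-joint arm with a two-finger parallel gripper is mounted at the origin on the work surface. World frame = base frame: x ahead of the robot, y to its left, z up, the work surface at z = 0. Lengths are in m, angles in rad, forces in N, time in s.
With the tool pointing down it reaches from about 0.3 to 0.75 m from the base axis. Payload 8.5 kg.
Tool frame: the origin (TCP) lies midway between the tips of the shut fingers; the grasp point (between the pads) lies robot.pinch_z behind it (robot.pinch_z is the distance from the TCP to the grasp point, in m); x points along the fingers, y is the direction in which the jaws open and shut, and the axes are right-handed (so a half turn about x gives the same grasp; the last joint's range is limited). The gripper opens to 88 mm and grips with 3 to 60 N. Pads are 18 mm wide; open, the fingers measure 123 mm over their backs; the gripper's body (75 mm by 187 mm) begins 45 mm behind the grasp point.
Start: joints at [-1.408, 0.381, 1.297, -0, 1.464, -0.215], TCP at [0.203, -0.511, 0.239] pointing down, gripper open.
Joint ranges: [-3.11, 3.11], [-0.89, 2.33], [0.22, 2.48], [-1.42, 4.56], [0.17, 2.85], [-2.88, 2.88]. Speed limits (rad/s): [2.39, 2.39, 3.14, 3.14, 3.14, 3.14].

INTERFACE

Orientations are given as a unit quaternion [x, y, z, w].
In Python, from bench import readout, capture, order, regions_of, robot gives the robot as it stands.
- The arm moves only by the tool jog_arm, never from a script. Its argument "series" is a list of rows, each an object with "linear": the shift along the world's x, y, z in mm, a list of three; "dr": the turn, a rotation vector about the world's x, y, z in rad, a list of three; "jaw": the closure, from -1 (fully open) to 1 (shut). In form: [{"linear": [x, y, z], "dr": [rx, ry, rz], "jaw": jaw}, ...]. A call has 1 to 5 rows; each row is the pose to reach, as a shift and turn from the pose measured when the call began; what a row does not reach only later rows make up. A row lasts 1/8 s, in which the tool goes at most 62.5 mm and 10.7 degrees, less where a joint would pass 70% of its speed; a pose out of reach is approached as far as the arm can. A call with a gripper value outside its range is refused whole. The fingers move at their own pace and stop on an object; "newtons" is the grip in N (left out, the last holds). Time passes only in rows, so rows that repeat a pose let the fingers close. It gives the time, the measured TCP pose, the force and the opening at its end, in the units of the state.
- readout.state(): the state, without advancing time (a new reading comes with each control period).
- capture(name): name is "scene" or "top" or "wrist"; returns a dict with "color" (420x560x3 uint8, blue, green, red), "vfov" (degrees; the focal length in pixels is half the picture's height over the tangent of half this angle, whatever the lens; pixels are square), "cx", "cy" (the principal point, pixels), "cam_to_world" (4x4, takes a point from camera to world coordinates). Camera axes: x right, y up, looking along -z (the intrinsics and any distortion apply to the point x, -y, -z); pixel columns grow to the right and rows downward; lengths in m; the calibration is good to about 2 mm. The wrist camera is an equidistant fisheye: a pixel r from the principal point sees the ray r / f radians off the axis. A picture is of the moment at which its call begins. There is no depth.
- order.close_job(): hands the job in, once; it reports no verdict.
Trained networks look in a picture, given as the dict that the camera call returned (one of the last four; its "shot" number tells which), for a name from the list of things; names that differ only in an ending like _2 or _b are one class to them, and where a whole thing is asked for, a point or a joint stands for the part that bears it (a point fixed in the world has none). Each returns a list of dicts, best first, with "p" (0 to 1); they miss things now and then, are a little off and sometimes report something else, mostly with a low value. They report only what shows in the picture. A call takes as long as a camera call. They do not tell look-alikes from the thing itself.
- regions_of(query, picture): "pixels" (420x560 bool, what is visible of it) and "location" ([row, column] in pixels, amid what is visible of it).
The state is a dict: "clock": time; "qpos": joint angles; "joint_velocities": joint speeds; "effort": joint torques, N m; "tcp_pos": TCP position; "tool_rot": TCP orientation; "force": force on the tool from outside, world axes, zero at the start; "torque": the same for the moment, N m; "opening": finger opening in m.
Only numpy, scipy, OpenCV 4.12 (cv2) and the standard library are available. Lean on these libraries where they do the work, as an engineer would, in place of code of your own. Each camera call takes 0.05 s, during which the arm holds its last target.

TASK

The autosampler's carousel spindle is being rebuilt: stand it upright in the bore of the aluminium assembly block, fully home on its shoulder, and let go of it. Then take the circlip pliers, already loaded with the circlip, out of their rest by the orange handles, squeeze the handles fully to spread the circlip, and slide it, level, down over the spindle's end to the groove just above the bearing. Finish while still holding the pliers squeezed there, with the circlip spread around the shaft level with the groove and no more than lightly touching, and leave the other things on the bench alone.

Things in the scene. Friction and masses are not known exactly. Their poses are not given: they have to be found in the camera images.
- spindle: loose steel spindle standing upright, 94 mm high, 0.3 to 0.6 kg; origin at the centre of its foot, z up its axis. Heights above the foot: journal, 24 mm diameter (lowest 3 mm chamfered), to 30 mm; shoulder, 46 mm diameter, to 36; ball bearing, 62 mm diameter, to 48; groove, 37 mm diameter, to 54; land, 39 mm diameter (top 3.5 mm chamfered), to 66; end stub, 18 mm diameter, to 94: grip it there.
- spindle_groove (a point): point on the spindle's axis at the middle height of the groove, 51 mm above the foot
- block: fixed aluminium assembly block 90 x 90 mm, 40 mm high; origin under its centre. Its vertical bore, 25.6 mm in diameter and 34 mm deep with a chamfered mouth, is in the middle. The spindle is home when its shoulder lies on the block's top, its foot 30 mm below it.
- block_bore (a point): centre of the bore's mouth, at the block's top
- rest: fixed white pliers rest; origin on the bench under the pliers. Base 100 x 80 x 8 mm from x = -36 to +64 mm; post 44 mm wide, 68 mm high at x = -26 to -14 mm; from it a blue prong 12 mm wide reaches between the jaws to x = +10 mm and carries the pliers at a height of 61.5 mm, with 3 mm lips before and behind: lift the pliers straight up.
- pliers: circlip pliers, 0.15 kg, upright in the rest, tips down, in the circlip's eyes; origin at the pivot, 69.5 mm above the bench, z up, y from handle to handle. A shoulder and a lip on each tip keep the circlip on while it is spread; the tips end 2 mm under it. Squeezing the handles pushes the tips apart.
- pliers_grip (a point): the point midway between the two orange handles to grip them at, 48 mm above the pivot. Handles 14 mm wide along x, from 26 mm below to 20 mm above this point; over their outsides here 59 mm open (69 mm at their tops), 32 to 34 mm and parallel when squeezed to the stop. 8 N on each handle closes them to the stop; 20 to 30 N is good.
- pliers_l (a joint): how far one handle of the pliers is squeezed: 0 open, 0.27 to 0.29 rad at the stop; both handles move alike
- circlip: steel circlip, a flat spring ring 3 mm thick, free 46 mm outside and 37 mm bore, 44 mm bore fully spread; origin at mid thickness at the free ring's centre, z up, its gap and two eyes towards -x. At the start it lies on a rubber seat of the rest, 12 mm above the bench, 23.5 mm from the pliers' axis on their +x side, axes as those of the rest.
- circlip_middle (a point): centre of the circlip's bore when it is fully spread, at mid thickness: 5.5 mm from circlip's origin towards the eyes. Held spread it lies about 20 mm from the pliers' axis on their +x side and 53 mm below the pivot; the ring droops a few degrees on its far side, and the pliers may tilt a degree or so in the fingers.
- clip_eye_l (a point): centre of one eye of the circlip, hole 6 mm
- clip_eye_r (a point): centre of the other eye; the eyes are 13.5 mm apart when the circlip is free, about 39 mm when it is spread fully
- spare_bearing: steel ring, 62 mm outside, 40 mm bore, 12 mm high, lying flat; origin under its centre; a bystander
- screwdriver: screwdriver 190 mm long lying down; origin on the bench under its middle; a bystander
- amber_bottle: amber glass bottle, 64 mm wide, 130 mm high; origin under its centre; a bystander
- grease_jar: low white jar with blue lid, 56 mm wide, 50 mm high; origin under its centre; a bystander
- wash_bottle: white bottle with red cap, 70 mm wide, 150 mm high; origin under its centre; a bystander
- vial_rack: blue rack 90 x 130 x 30 mm with capped vials, 50 mm high in all; origin under its centre; a bystander
- parts_dish: steel dish 100 x 140 x 22 mm with screws and a worn ring; origin under its centre; a bystander
Things that resemble listed ones, but are neither listed nor needed, are in the scene too. Leave any turquoise or yellow look-alike of the spindle alone.

How it is judged:
By the outcome, as a careful person would: the job done as asked, in the order asked, and still so for the second after the job is handed in, while the arm keeps its last pose, push and grip.
It also fails if it takes over 72 s, if anything falls off the work surface, if the arm or the gripper's body presses on something with over 40 N, if the wrist force passes 120 N, or if a joint passes its speed limit or range.

## Working session

There is one attempt and no reset: what is moved stays moved. The work goes in short steps, Python scripts to look and compute and a tool call to move; the robot and the scene stay as the last step left them, time stands still between calls to the robot, and variables do not carry over. Pictures are saved under pics/ and viewed, and the job is handed in when it is done.

Besides the shell and the picture viewer there is one more tool, called after "Request:" as name(argument=value, ...), one argument or row to a line, values as JSON. jog_arm: Moves the arm, as the interface text tells. Its arguments: {"type":"object","properties":{"series":{"type":"array","items":{"type":"object","properties":{"linear":{"type":"array","items":{"type":"number"}},"dr":{"type":"array","items":{"type":"number"}},"jaw":{"type":"number"}}}},"newtons":{"type":"number"}},"required":["series"]}

```bash
ls; mkdir -p pics
cat > h.py <<'E'
import numpy as np, cv2, math
from bench import readout, capture, order, regions_of, robot
def f_of(p): return p["color"].shape[0]/2/math.tan(math.radians(p["vfov"])/2)
def ray(p,row,col,fish=False):
    f=f_of(p); x=(col-p["cx"]); y=(row-p["cy"])
    if fish:
        r=math.hypot(x,y); th=r/f
        d=np.array([x/r*math.sin(th),-y/r*math.sin(th),-math.cos(th)]) if r>0 else np.array([0,0,-1.])
    else:
        d=np.array([x/f,-y/f,-1.]); d/=np.linalg.norm(d)
    T=np.array(p["cam_to_world"]); return T[:3,3],T[:3,:3]@d
def atz(p,row,col,z,fish=False):
    o,d=ray(p,row,col,fish); return o+d*(z-o[2])/d[2]
def proj(p,P,fish=False):
    T=np.array(p["cam_to_world"]); q=T[:3,:3].T@(np.array(P)-T[:3,3]); f=f_of(p)
    x,y,z=q[0],-q[1],-q[2]
    if fish:
        r=math.hypot(x,y); th=math.atan2(r,z); return p["cy"]+f*th*y/max(r,1e-9), p["cx"]+f*th*x/max(r,1e-9)
    return p["cy"]+f*y/z, p["cx"]+f*x/z
def tri(rays):
    A=np.zeros((3,3));b=np.zeros(3)
    for o,d in rays:
        M=np.eye(3)-np.outer(d,d);A+=M;b+=M@o
    return np.linalg.solve(A,b)
E
python3 - <<'E'
from h import *
print(readout.state(), [a for a in dir(robot) if a[0]!='_'], robot.pinch_z)
for n in ["scene","top","wrist"]:
    p=capture(n); cv2.imwrite(f"pics/{n}0.png",p["color"]); print(n,p["vfov"],p["cx"],p["cy"],np.round(p["cam_to_world"],4).tolist(),p["shot"],[k for k in p])
E
```

```text
pics
{'clock': 0.0, 'qpos': array([-1.40830385e+00,  3.81193120e-01,  1.29824530e+00, -2.39289313e-05,
        1.46360007e+00, -2.15313655e-01]), 'joint_velocities': array([ 1.77665258e-04, -5.23596982e-05, -1.77550672e-03,  7.99919021e-04,
        6.40549657e-04,  2.41889138e-04]), 'effort': array([ 2.57809246e-03, -4.37916827e+01, -2.24560583e+01,  7.14434171e-02,
        3.51990026e-02, -1.01842204e-04]), 'tcp_pos': array([ 0.20282427, -0.51093635,  0.23814453]), 'tool_rot': array([ 0.69453266,  0.13329372, -0.69452248,  0.13227127]), 'force': array([-0.33779742, -0.21713797, -0.27788377]), 'torque': array([0.04286614, 0.01648294, 0.00833687]), 'opening': 0.08844966139496523} ['IKError', 'pinch_z'] 0.0187
scene 56.74928186787797 287.5165490305421 213.6809635271041 [[0.7034, -0.5365, 0.4663, 1.1179], [0.7108, 0.5219, -0.4716, -0.5619], [0.0097, 0.6631, 0.7485, 0.9348], [0.0, 0.0, 0.0, 1.0]] 1 ['color', 'vfov', 'cx', 'cy', 'cam_to_world', 'shot']
top 49.96374514964629 288.0652055146189 209.3572057362376 [[-0.0122, 0.9966, -0.0813, 0.4532], [-0.9998, -0.0134, -0.014, -0.0209], [-0.0151, 0.0811, 0.9966, 1.4601], [0.0, 0.0, 0.0, 1.0]] 2 ['color', 'vfov', 'cx', 'cy', 'cam_to_world', 'shot']
wrist 65.70646984690485 279.4710221771254 210.12909555675247 [[0.3684, 0.888, 0.2751, 0.2728], [-0.9297, 0.3524, 0.1073, -0.4817], [-0.0016, -0.2953, 0.9554, 0.3845], [0.0, 0.0, 0.0, 1.0]] 3 ['color', 'vfov', 'cx', 'cy', 'cam_to_world', 'shot']
```

View pics/scene0.png

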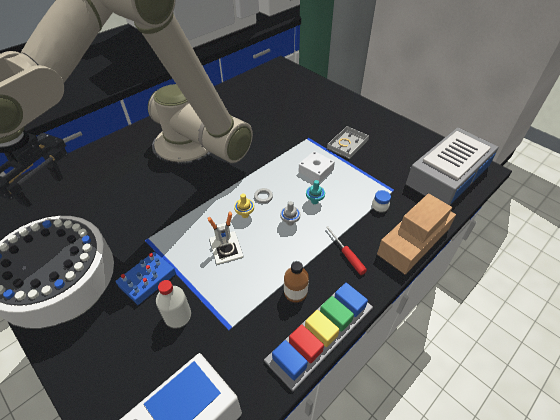

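View pics/top0.png

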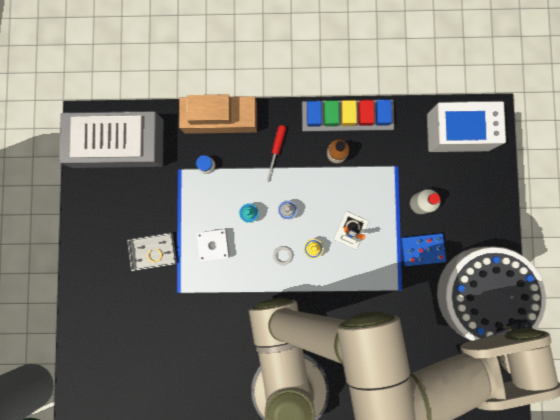

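View pics/wrist0.png

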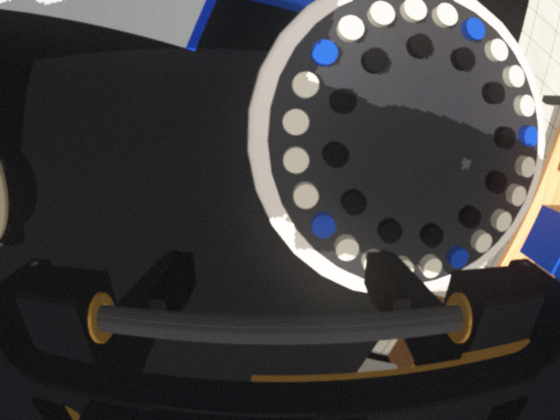

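Run:
```python
from h import *
ps={n:capture(n) for n in ["scene","top"]}
for q in ["spindle","block","rest","pliers","circlip","spindle_groove","block_bore","pliers_grip","circlip_middle","clip_eye_l","spare_bearing","screwdriver","amber_bottle"]:
    for n,p in ps.items():
        try: r=regions_of(q,p)
        except Exception as e: print(q,n,e);continue
        print(q,n,[(round(x["p"],2),np.round(x["location"]).tolist(),int(x["pixels"].sum())) for x in r])
```

```text
spindle scene [(0.83, [193.0, 313.0], 291), (0.66, [203.0, 246.0], 301), (0.54, [215.0, 290.0], 328)]
spindle top [(0.64, [250.0, 314.0], 309), (0.57, [210.0, 287.0], 294)]
block scene [(0.96, [166.0, 315.0], 760), (0.56, [226.0, 224.0], 230)]
block top [(0.67, [244.0, 215.0], 845), (0.33, [231.0, 353.0], 623)]
rest scene [(0.83, [248.0, 226.0], 704), (0.69, [199.0, 381.0], 318)]
rest top [(0.71, [250.0, 151.0], 1421), (0.65, [229.0, 353.0], 727)]
pliers scene [(0.76, [226.0, 222.0], 220)]
pliers top []
circlip scene []
circlip top []
spindle_groove scene [(0.69, [207.0, 243.0], 299), (0.61, [190.0, 312.0], 271), (0.55, [215.0, 290.0], 335)]
spindle_groove top [(0.72, [247.0, 314.0], 328), (0.7, [211.0, 288.0], 286), (0.58, [213.0, 250.0], 347)]
block_bore scene [(0.86, [166.0, 314.0], 761)]
block_bore top [(0.96, [247.0, 211.0], 843), (0.58, [213.0, 289.0], 326)]
pliers_grip scene [(0.65, [224.0, 225.0], 224)]
pliers_grip top [(0.55, [236.0, 352.0], 116), (0.3, [141.0, 282.0], 236)]
circlip_middle scene [(0.44, [249.0, 229.0], 24)]
circlip_middle top [(0.46, [244.0, 214.0], 839)]
clip_eye_l scene []
clip_eye_l top []
spare_bearing scene [(0.48, [202.0, 259.0], 136), (0.43, [307.0, 168.0], 1189)]
spare_bearing top [(0.73, [258.0, 276.0], 188), (0.7, [251.0, 424.0], 1157)]
screwdriver scene [(0.64, [260.0, 355.0], 275)]
screwdriver top [(0.74, [142.0, 279.0], 270)]
amber_bottle scene [(0.84, [284.0, 292.0], 832)]
amber_bottle top [(0.65, [152.0, 340.0], 390), (0.52, [247.0, 211.0], 843)]
```

Candidates for the spindle: turquoise at scene col 313,row 192; yellow at 244,206; plain steel at 290,214. I choose the steel one and will check it in a close crop.

Run:
```python
from h import *
a=cv2.imread("pics/scene0.png"); b=cv2.imread("pics/top0.png")
c1=cv2.resize(a[140:270,195:350],None,fx=5,fy=4.6,interpolation=cv2.INTER_CUBIC)
cv2.imwrite("pics/sc_crop.png",c1[:600,:800])
c2=cv2.resize(b[190:270,190:380],None,fx=4.2,fy=4.2,interpolation=cv2.INTER_CUBIC)
cv2.imwrite("pics/top_crop.png",c2)
```

```text
(no output)
```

View pics/sc_crop.png

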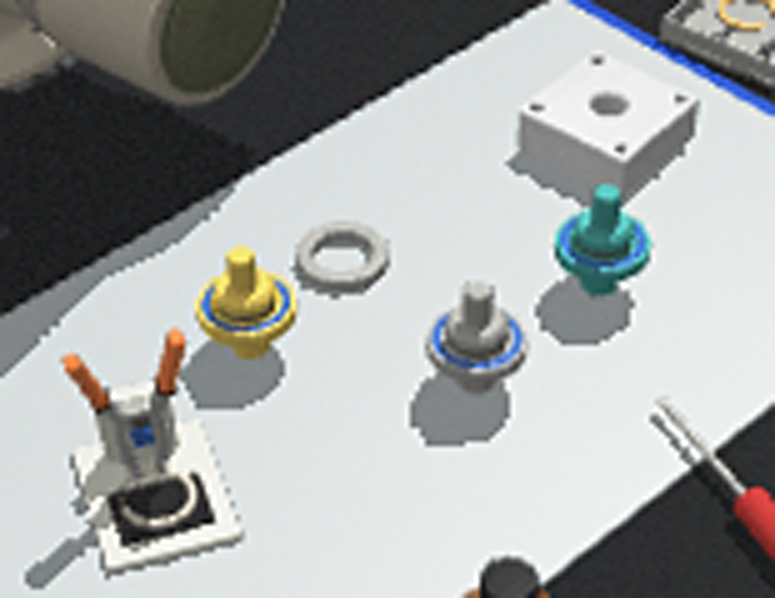

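View pics/top_crop.png

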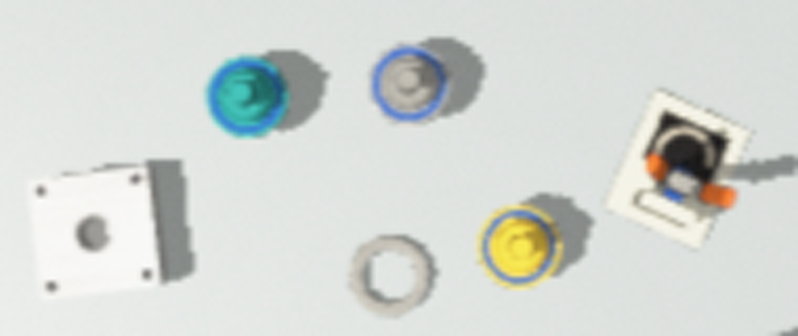

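The crop confirms it: plain steel spindle at top px (287,208), with turquoise at (249,213) and yellow at (314,249) as look-alikes. The block bore is at about (212,245). The rest's +x axis points up and slightly right in the top image.

Run:
```python
from h import *
from scipy.spatial.transform import Rotation as R
t=capture("top"); s=capture("scene")
def T(x,y): return 190+y/4.2, 190+x/4.2
def S(x,y): return 140+y/4.6, 195+x/5
pr=lambda n,rc,rs,z: print(n,np.round(atz(t,*rc,z),4),np.round(atz(s,*rs,z),4),np.round(tri([ray(t,*rc),ray(s,*rs)]),4))
pr("stub",T(408,76),S(478,290),.094)
pr("bore",T(93,233),S(609,104),.040)
pr("baseA",T(660,90),S(205,425),.008)
print("yellow",atz(t,*T(521,243),.094),"turq",atz(t,*T(245,93),.094))
cs=[(660,90),(750,130),(700,248),(607,210)]
C=[atz(t,*T(*c),.008) for c in cs]; print(np.round(C,4))
ori=readout.state()["tool_rot"]; print(R.from_quat(ori).as_matrix().round(3))
# block edges
B=[(30,180),(150,165),(160,285),(40,298)]
print(np.round([atz(t,*T(*c),.04) for c in B],4))
p=capture("wrist"); Tw=np.array(p["cam_to_world"]); Rt=R.from_quat(ori).as_matrix(); 
print("cam in tool", Rt.T@(Tw[:3,3]-readout.state()["tcp_pos"]), (Rt.T@Tw[:3,:3]).round(3))
```

```text
stub [0.5685 0.0011 0.094 ] [0.5706 0.004  0.094 ] [0.5697 0.0024 0.0943]
bore [0.4581 0.2395 0.04  ] [0.4626 0.2422 0.04  ] [0.4599 0.2417 0.0382]
baseA [ 0.5624 -0.1909  0.008 ] [ 0.4852 -0.1442  0.008 ] [ 0.5526 -0.1834  0.1027]
yellow [ 0.44700393 -0.07867744  0.094     ] turq [0.55773334 0.11934693 0.094     ]
[[ 0.5624 -0.1909  0.008 ]
 [ 0.5307 -0.259   0.008 ]
 [ 0.4412 -0.2186  0.008 ]
 [ 0.4709 -0.1484  0.008 ]]
[[-0.     0.369 -0.929]
 [ 0.    -0.929 -0.369]
 [-1.    -0.    -0.   ]]
[[0.4984 0.2871 0.04  ]
 [0.5086 0.1967 0.04  ]
 [0.4188 0.1893 0.04  ]
 [0.4101 0.2792 0.04  ]]
cam in tool [-0.14628836 -0.00151679 -0.07585113] [[ 0.     0.296 -0.955]
 [ 1.     0.     0.   ]
 [ 0.    -0.955 -0.296]]
```

Request:
jog_arm(
  series=[
    {"linear": [36,50,0],"dr": [0,0,0],"jaw": -1},
    {"linear": [73,100,0],"dr": [0,0,0],"jaw": -1},
    {"linear": [110,152,0],"dr": [0,0,0],"jaw": -1},
    {"linear": [146,203,0],"dr": [0,0,0],"jaw": -1},
    {"linear": [183,254,0],"dr": [0,0,0],"jaw": -1},
  ],
)

```text
clock: 2.33
tcp_pos: [0.3857, -0.2569, 0.239]
tool_rot: [0.695, 0.132, -0.694, 0.133]
force: [0.7, -0.7, -0.3]
opening: 0.0885
```

Request:
jog_arm(
  series=[
    {"linear": [36,50,0],"dr": [0,0,0],"jaw": -1},
    {"linear": [73,100,0],"dr": [0,0,0],"jaw": -1},
    {"linear": [110,152,0],"dr": [0,0,0],"jaw": -1},
    {"linear": [146,203,0],"dr": [0,0,0],"jaw": -1},
    {"linear": [183,254,0],"dr": [0,0,0],"jaw": -1},
  ],
)

```text
clock: 2.95
tcp_pos: [0.5683, -0.003, 0.2391]
tool_rot: [0.695, 0.132, -0.694, 0.133]
force: [-0.3, -1.0, -0.5]
opening: 0.0879
```

Run:
```python
from h import *
p=capture("wrist"); cv2.imwrite("pics/w1.png",p["color"]); import pickle; pickle.dump(p,open("w1.pkl","wb"))
print(proj(p,[.5697,.0024,.094],True))
for r in regions_of("spindle",p): print(r["p"],r["location"],r["pixels"].sum())
```

```text
(np.float64(191.99101186483807), np.float64(276.31673294196054))
0.8 [297.6, 296.3] 1776
0.76 [183.8, 277.0] 2690
0.76 [151.9, 168.8] 2389
```

View pics/w1.png

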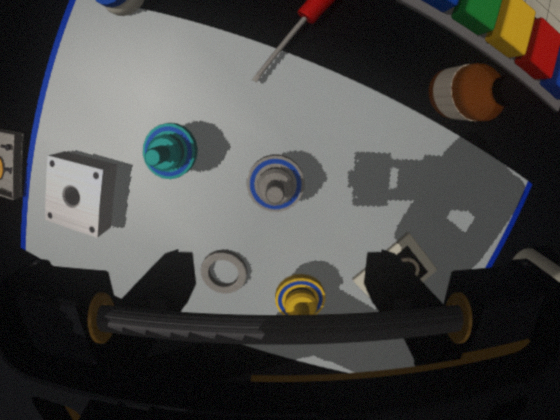

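Run:
```python
from h import *
a=cv2.imread("pics/w1.png")
c1=cv2.resize(a[150:215,240:315],None,fx=8,fy=8,interpolation=cv2.INTER_CUBIC)
cv2.imwrite("pics/w1a.png",c1)
c1=cv2.resize(a[140:245,35:140],None,fx=5.7,fy=5.7,interpolation=cv2.INTER_CUBIC)
cv2.imwrite("pics/w1b.png",c1)
```

```text
(no output)
```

View pics/w1a.png

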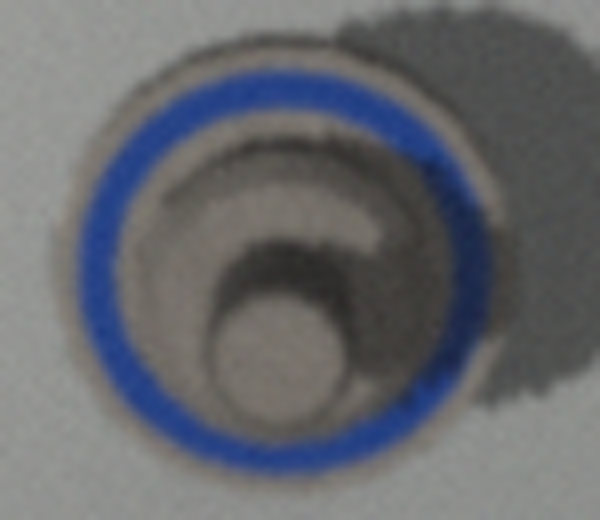

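View pics/w1b.png

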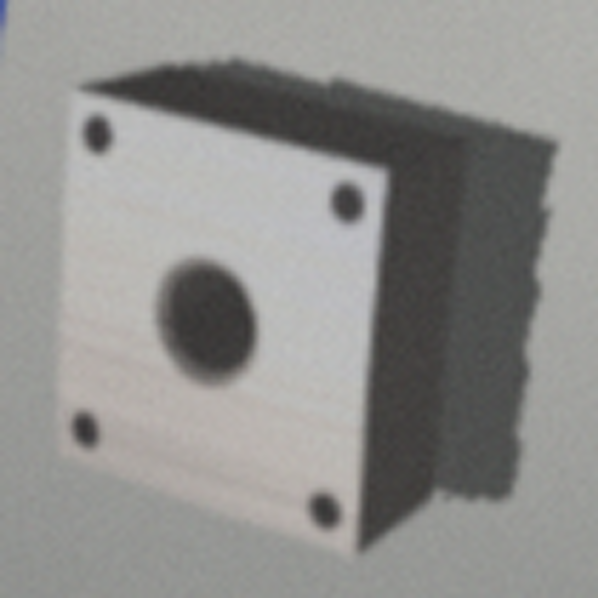

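Run:
```python
from h import *
import pickle; p=pickle.load(open("w1.pkl","rb"))
q=lambda x0,y0,k,x,y:(y0+(y+.5)/k-.5, x0+(x+.5)/k-.5)
print("stub",atz(p,*q(240,150,8,282,358),.094,True))
print("brg",atz(p,*q(240,150,8,285,270),.048,True))
print("bore",atz(p,*q(35,140,5.7,207,322),.040,True))
for c in [(72,90),(388,167),(358,550),(60,455)]: print(atz(p,*q(35,140,5.7,*c),.040,True))
```

```text
stub [0.56712848 0.00288421 0.094     ]
brg [0.56730879 0.00318411 0.048     ]
bore [0.45855287 0.24123212 0.04      ]
[0.49765639 0.29136142 0.04      ]
[0.50927876 0.20184467 0.04      ]
[0.42063829 0.19141739 0.04      ]
[0.40850451 0.28058402 0.04      ]
```

Request:
jog_arm(
  series=[
    {"linear": [-1,6,-50],"dr": [0,0,0],"jaw": -1},
    {"linear": [-1,6,-100],"dr": [0,0,0],"jaw": -1},
    {"linear": [-1,6,-130],"dr": [0,0,0],"jaw": -0.5},
    {"linear": [-1,6,-130],"dr": [0,0,0],"jaw": -0.4},
  ],
)

```text
clock: 3.55
tcp_pos: [0.5671, 0.0052, 0.1069]
tool_rot: [-0.693, -0.135, 0.695, -0.134]
force: [0.2, -0.3, 0.2]
opening: 0.0706
```

Run:
```python
from h import *
import pickle
p=capture("wrist"); cv2.imwrite("pics/w2.png",p["color"]); pickle.dump(p,open("w2.pkl","wb"))
print(readout.state()["tcp_pos"],readout.state()["opening"],proj(p,[.567,.003,.094],True))
```

```text
[0.56808266 0.005117   0.1086051 ] 0.06633151343665203 (np.float64(258.69281790178616), np.float64(286.3063331366175))
```

View pics/w2.png

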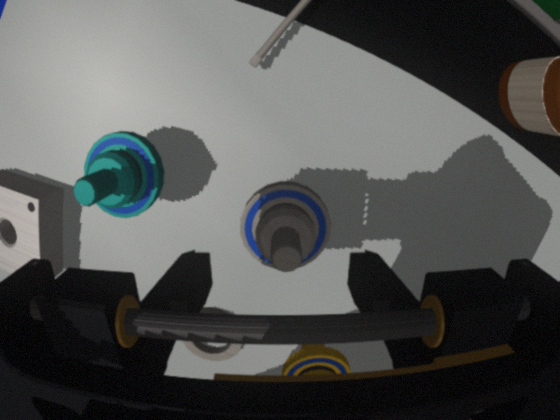

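Request:
jog_arm(
  series=[
    {"linear": [-1,-2,-20],"dr": [0,0,0],"jaw": -0.4},
    {"linear": [-1,-2,-38],"dr": [0,0,0],"jaw": -0.4},
    {"linear": [-1,-2,-38],"dr": [0,0,0],"jaw": -0.4},
  ],
)

```text
clock: 3.98
tcp_pos: [0.5673, 0.0028, 0.0714]
tool_rot: [0.694, 0.135, -0.694, 0.134]
force: [-0.3, 0.5, 0.6]
opening: 0.0618
```

Request:
jog_arm(
  series=[
    {"linear": [0,0,-1],"dr": [0,0,0],"jaw": 1},
    {"linear": [0,0,-1],"dr": [0,0,0],"jaw": 1},
    {"linear": [0,0,-1],"dr": [0,0,0],"jaw": 1},
    {"linear": [0,0,-1],"dr": [0,0,0],"jaw": 1},
    {"linear": [0,0,-1],"dr": [0,0,0],"jaw": 1},
  ],
  newtons=40,
)

```text
clock: 4.6
tcp_pos: [0.5675, 0.0026, 0.0706]
tool_rot: [0.695, 0.134, -0.694, 0.134]
force: [-0.4, -1.9, -0.5]
opening: 0.0167
```

Request:
jog_arm(
  series=[
    {"linear": [0,0,0],"dr": [0,0,0],"jaw": 1},
    {"linear": [0,0,25],"dr": [0,0,0],"jaw": 1},
    {"linear": [0,0,60],"dr": [0,0,0],"jaw": 1},
    {"linear": [0,0,70],"dr": [0,0,0],"jaw": 1},
    {"linear": [0,0,70],"dr": [0,0,0],"jaw": 1},
  ],
)

```text
clock: 5.22
tcp_pos: [0.5672, 0.0027, 0.14]
tool_rot: [0.694, 0.134, -0.694, 0.134]
force: [0.1, 0.7, -5.0]
opening: 0.0168
```

Run:
```python
from h import *
import pickle
p=capture("wrist"); cv2.imwrite("pics/w3.png",p["color"]); pickle.dump(p,open("w3.pkl","wb"))
s=readout.state();print(s["tcp_pos"],s["opening"],s["force"])
```

```text
[0.56690473 0.00275834 0.139312  ] 0.016949707609879877 [-0.32604446  0.35829194 -4.81997085]
```

View pics/w3.png

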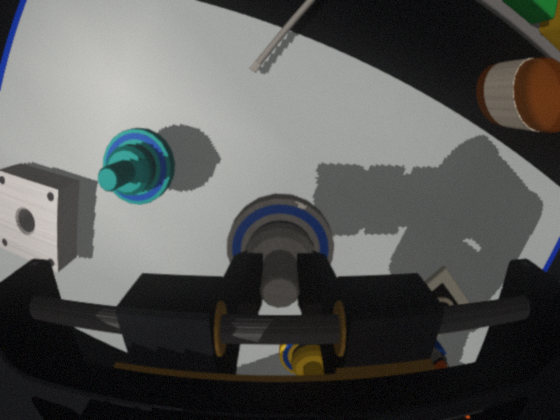

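Request:
jog_arm(
  series=[
    {"linear": [-5,5,40],"dr": [0,0,0],"jaw": 1},
    {"linear": [-30,55,45],"dr": [0,0,0],"jaw": 1},
    {"linear": [-55,110,45],"dr": [0,0,0],"jaw": 1},
    {"linear": [-80,165,45],"dr": [0,0,0],"jaw": 1},
    {"linear": [-95,195,45],"dr": [0,0,0],"jaw": 1},
  ],
)

```text
clock: 5.9
tcp_pos: [0.4698, 0.1998, 0.1828]
tool_rot: [-0.693, -0.135, 0.695, -0.135]
force: [0.2, 0.5, -4.1]
opening: 0.0169
```

Run:
```python
from h import *
import pickle
p=capture("wrist"); cv2.imwrite("pics/w4.png",p["color"]); pickle.dump(p,open("w4.pkl","wb"))
s=readout.state();print(s["tcp_pos"],s["opening"],s["force"],s["qpos"])
```

```text
[0.46827159 0.20208503 0.18282728] 0.016834962036738062 [-2.72971143  1.19924998 -4.17654506] [0.17357871 0.36322873 1.49837696 0.00280868 1.28490478 1.35769254]
```

View pics/w4.png

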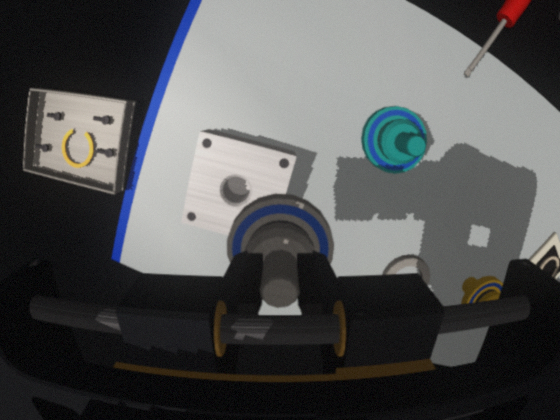

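Run:
```python
from h import *
import pickle; p=pickle.load(open("w4.pkl","rb"))
a=p["color"]
cv2.imwrite("pics/w4a.png",cv2.resize(a[125:235,180:300],None,fx=5,fy=5,interpolation=cv2.INTER_CUBIC))
```

```text
(no output)
```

View pics/w4a.png

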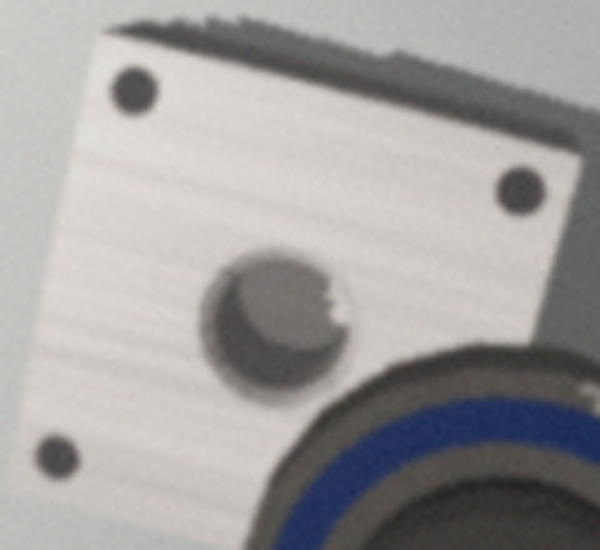

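Run:
```python
from h import *
import pickle; p=pickle.load(open("w4.pkl","rb"))
q=lambda x0,y0,k,x,y:(y0+(y+.5)/k-.5, x0+(x+.5)/k-.5)
f=lambda c:atz(p,*q(180,125,5,*c),.04,True)
print("bore",f((276,326)))
H=[f(c) for c in [(134,91),(521,191),(57,457)]]; print(np.round(H,4),(H[1]+H[2])/2)
K=[f(c) for c in [(104,32),(582,155)]];print(np.round(K,4),np.linalg.norm(K[0]-K[1]))
p0=pickle.load(open("w1.pkl","rb")) 
# stub now
p3=p; a=p["color"]; cv2.imwrite("pics/w4b.png",cv2.resize(a[190:310,220:340],None,fx=5,fy=5,interpolation=cv2.INTER_CUBIC))
print(proj(p,readout.state()["tcp_pos"]+[0,0,.024],True))
```

```text
bore [0.45878234 0.24180041 0.04      ]
[[0.4903 0.2812 0.04  ]
 [0.4987 0.2094 0.04  ]
 [0.4187 0.2729 0.04  ]] [0.45867917 0.24117684 0.04      ]
[[0.4985 0.2901 0.04  ]
 [0.5089 0.2018 0.04  ]] 0.0889358784783774
(np.float64(294.51378417276555), np.float64(276.9734315635386))
```

View pics/w4b.png

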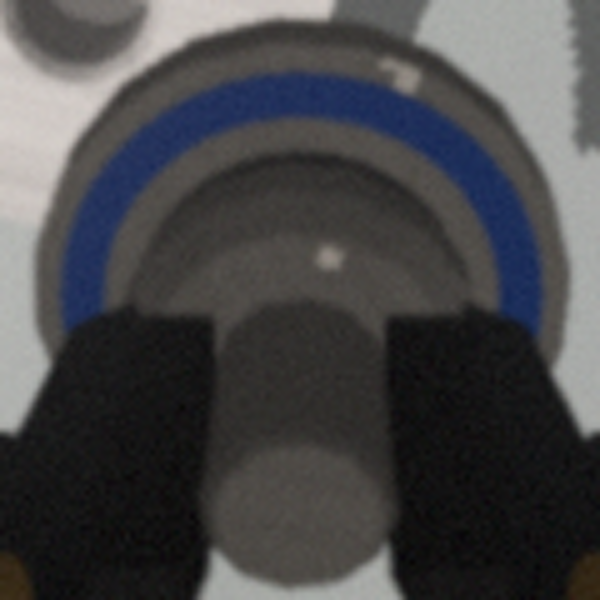

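Run:
```python
from h import *
import pickle; p=pickle.load(open("w4.pkl","rb"))
s=readout.state(); z=s["tcp_pos"][2]; print(s["tcp_pos"],s["force"])
S=atz(p,292.9,279.9,z+.0236,True); print("stub",S)
p2=capture("wrist"); S2=atz(p2,292.9,279.9,readout.state()["tcp_pos"][2]+.0236,True); print(S2,readout.state()["tcp_pos"])
# fingers same test on w3
```

```text
[0.46827159 0.20208503 0.18282728] [-2.72971143  1.19924998 -4.17654506]
stub [0.46930552 0.20111896 0.20642728]
[0.46780857 0.20334875 0.20649723] [0.46963127 0.20016894 0.18289723]
```

Request:
jog_arm(
  series=[
    {"linear": [-11,41,0],"dr": [0,0,0],"jaw": 1},
    {"linear": [-11,41,-33],"dr": [0,0,0],"jaw": 1},
    {"linear": [-11,41,-53],"dr": [0,0,0],"jaw": 1},
    {"linear": [-11,41,-53],"dr": [0,0,0],"jaw": 1},
    {"linear": [-11,41,-53],"dr": [0,0,0],"jaw": 1},
  ],
)

```text
clock: 6.62
tcp_pos: [0.4592, 0.2408, 0.1302]
tool_rot: [-0.693, -0.136, 0.695, -0.135]
force: [1.0, -0.1, -4.3]
opening: 0.017
```

Run:
```python
from h import *
import pickle
for i in range(3):
    s=readout.state();print(s["tcp_pos"],s["force"].round(2)); p=capture("wrist")
cv2.imwrite("pics/w5.png",p["color"]); 
s=capture("scene"); t=capture("top")
for n,c,b in (("s",s,proj(s,[.4587,.2415,.06])),("t",t,proj(t,[.4587,.2415,.06]))):
    r,cc=int(b[0]),int(b[1]); cv2.imwrite(f"pics/5{n}.png",cv2.resize(c["color"][r-40:r+30,cc-40:cc+40],None,fx=8,fy=8,interpolation=cv2.INTER_CUBIC)); print(b)
pickle.dump((p,s,t),open("w5.pkl","wb"))
```

```text
[0.45919691 0.2408     0.13017851] [ 0.98 -0.13 -4.34]
[0.45924842 0.24092879 0.13049224] [-0.18  0.3  -4.5 ]
[0.45918339 0.24100177 0.13059449] [-0.32 -0.28 -4.54]
(np.float64(157.74239265708792), np.float64(316.2008268078857))
(np.float64(245.29129251589336), np.float64(210.33583444803145))
```

View pics/5s.png

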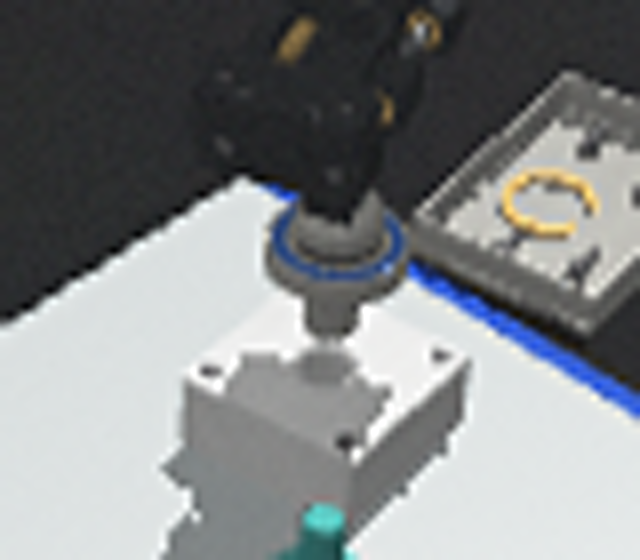

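View pics/w5.png

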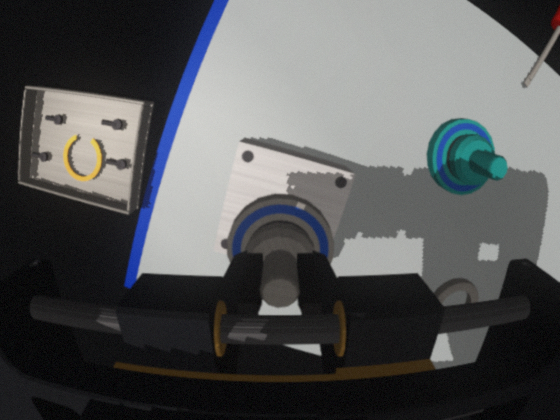

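Request:
jog_arm(
  series=[
    {"linear": [-0.5,0.5,-10],"dr": [0,0,0],"jaw": 1},
    {"linear": [-0.5,0.5,-18],"dr": [0,0,0],"jaw": 1},
    {"linear": [-0.5,0.5,-22],"dr": [0,0,0],"jaw": 1},
    {"linear": [-0.5,0.5,-25],"dr": [0,0,0],"jaw": 1},
  ],
)

```text
clock: 7.38
tcp_pos: [0.4588, 0.2415, 0.1054]
tool_rot: [-0.693, -0.136, 0.695, -0.135]
force: [1.9, -1.4, -2.5]
opening: 0.017
```

Request:
jog_arm(
  series=[
    {"linear": [0,0,-3],"dr": [0,0,0],"jaw": 1},
    {"linear": [0,0,-6],"dr": [0,0,0],"jaw": 1},
    {"linear": [0,0,-6],"dr": [0,0,0],"jaw": 1},
  ],
)

```text
clock: 7.75
tcp_pos: [0.4587, 0.2413, 0.099]
tool_rot: [-0.693, -0.136, 0.695, -0.135]
force: [1.1, -1.1, -6.1]
opening: 0.017
```

In the bore with little side load, so I'll go on down.

Request:
jog_arm(
  series=[
    {"linear": [0,0,-5],"dr": [0,0,0],"jaw": 1},
    {"linear": [0,0,-10],"dr": [0,0,0],"jaw": 1},
    {"linear": [0,0,-15],"dr": [0,0,0],"jaw": 1},
    {"linear": [0,0,-17],"dr": [0,0,0],"jaw": 1},
  ],
)

```text
clock: 8.25
tcp_pos: [0.4588, 0.2413, 0.0818]
tool_rot: [-0.693, -0.136, 0.695, -0.136]
force: [2.7, -3.0, -2.6]
opening: 0.0165
```

Request:
jog_arm(
  series=[
    {"linear": [0,0,-1],"dr": [0,0,0],"jaw": 1},
    {"linear": [0,0,-2],"dr": [0,0,0],"jaw": 1},
    {"linear": [0,0,-3],"dr": [0,0,0],"jaw": 1},
  ],
)

```text
clock: 8.62
tcp_pos: [0.4594, 0.2411, 0.0806]
tool_rot: [-0.694, -0.136, 0.694, -0.136]
force: [-3.4, -8.8, 22.1]
opening: 0.0167
```

Request:
jog_arm(
  series=[
    {"linear": [0,0,0],"dr": [0,0,0],"jaw": 1},
    {"linear": [0,0,0],"dr": [0,0,0],"jaw": 0.3},
    {"linear": [0,0,0],"dr": [0,0,0],"jaw": 0.0},
    {"linear": [0,0,0],"dr": [0,0,0],"jaw": -0.3},
  ],
)

```text
clock: 9.12
tcp_pos: [0.4594, 0.2413, 0.0805]
tool_rot: [-0.694, -0.136, 0.694, -0.136]
force: [-0.8, -0.5, -0.3]
opening: 0.0446
```

Request:
jog_arm(
  series=[
    {"linear": [0,0,20],"dr": [0,0,0],"jaw": -0.3},
    {"linear": [0,0,60],"dr": [0,0,0],"jaw": -0.3},
    {"linear": [0,0,110],"dr": [0,0,0],"jaw": -0.3},
    {"linear": [0,0,125],"dr": [0,0,0],"jaw": -0.6},
  ],
)

```text
clock: 9.62
tcp_pos: [0.4601, 0.2417, 0.2084]
tool_rot: [0.695, 0.136, -0.692, 0.136]
force: [-0.6, 0.1, -0.4]
opening: 0.0654
```

Run:
```python
from h import *
import pickle
p=capture("wrist"); s=capture("scene"); print(readout.state()["tcp_pos"],readout.state()["force"],readout.state()["opening"])
b=proj(s,[.4587,.2415,.06]); r,cc=int(b[0]),int(b[1])
A=cv2.resize(s["color"][r-40:r+30,cc-40:cc+40],(480,420),interpolation=cv2.INTER_CUBIC)
b=proj(p,[.4587,.2415,.06],True); r,cc=int(b[0]),int(b[1]); print(r,cc)
B=cv2.resize(p["color"][max(0,r-60):r+60,cc-60:cc+60],(420,420),interpolation=cv2.INTER_CUBIC)
cv2.imwrite("pics/w6.png",cv2.resize(np.hstack([A,B]),(792,370))); cv2.imwrite("pics/w6w.png",p["color"])
pickle.dump((p,s),open("w6.pkl","wb"))
for P in ([.4587,.2415,.104],[.4587,.2415,.058]): print(proj(p,P,True),proj(s,P))
```

```text
[0.45988234 0.24158021 0.20706334] [ 0.30283281  0.48468773 -0.22662482] 0.07030875932856417
196 280
(np.float64(210.33379361200653), np.float64(281.0865525994542)) (np.float64(147.6613763292694), np.float64(317.04948091238845))
(np.float64(196.0936273404957), np.float64(280.87732616485937)) (np.float64(158.1888686327224), np.float64(316.16324094779355))
```

View pics/w6.png

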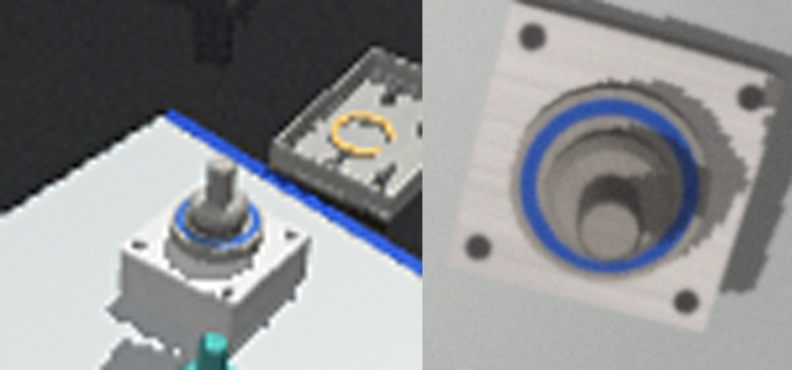

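View pics/w6w.png

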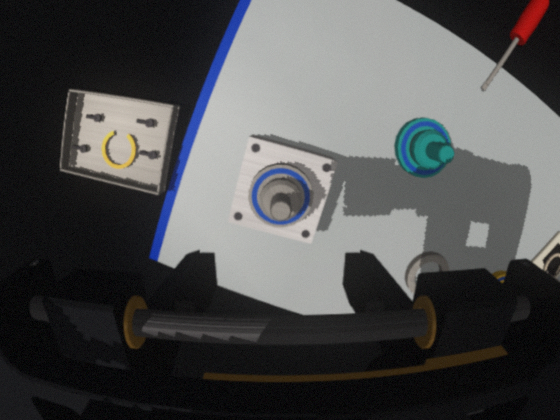

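Run:
```python
from h import *
import pickle
p,s=pickle.load(open("w6.pkl","rb"))
cv2.imwrite("pics/w6c.png",cv2.resize(p["color"][155:235,240:320],(640,640),interpolation=cv2.INTER_CUBIC)[:600])
```

```text
(no output)
```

View pics/w6c.png

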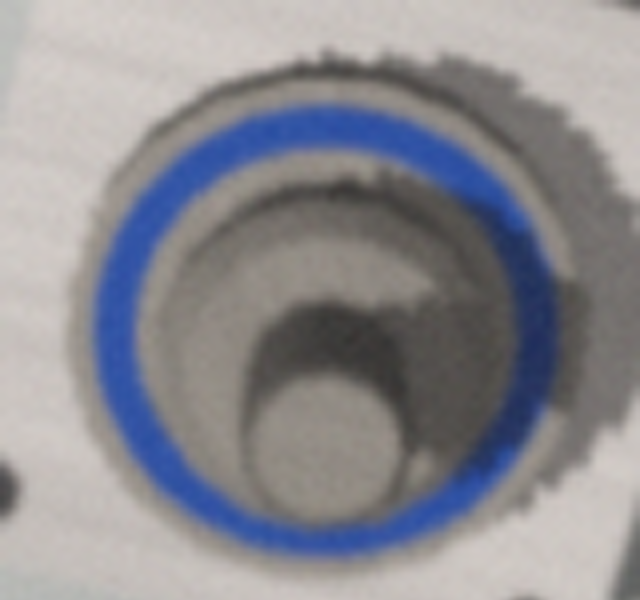

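Run:
```python
from h import *
import pickle
p,s=pickle.load(open("w6.pkl","rb"))
q=lambda x,y:(155+(y+.5)/8-.5,240+(x+.5)/8-.5)
print(atz(p,*q(327,448),.104,True),atz(p,*q(326,330),.058,True))
```

```text
[0.45832387 0.24191235 0.104     ] [0.45875282 0.24209664 0.058     ]
```

Request:
jog_arm(
  series=[
    {"linear": [5,-50,20],"dr": [0,0,-0.1],"jaw": -1},
    {"linear": [8,-110,30],"dr": [0,0,-0.25],"jaw": -1},
    {"linear": [11,-165,33],"dr": [0,0,-0.42],"jaw": -1},
    {"linear": [15,-220,33],"dr": [0,0,-0.6],"jaw": -1},
    {"linear": [18,-275,33],"dr": [0,0,-0.75],"jaw": -1},
  ],
)

```text
clock: 10.35
tcp_pos: [0.4775, -0.0351, 0.239]
tool_rot: [0.696, -0.13, -0.695, -0.13]
force: [1.6, -1.0, 0.9]
opening: 0.088
```

Request:
jog_arm(
  series=[
    {"linear": [4,-55,0],"dr": [0,0,-0.03],"jaw": -1},
    {"linear": [8,-110,0],"dr": [0,0,-0.06],"jaw": -1},
    {"linear": [11,-155,0],"dr": [0,0,-0.06],"jaw": -1},
    {"linear": [11,-163,0],"dr": [0,0,-0.06],"jaw": -1},
    {"linear": [11,-163,0],"dr": [0,0,-0.06],"jaw": -1},
  ],
)

```text
clock: 10.98
tcp_pos: [0.4882, -0.1977, 0.238]
tool_rot: [-0.691, 0.15, 0.691, 0.151]
force: [-0.3, 0.2, 0.4]
opening: 0.0881
```

Run:
```python
from h import *
import pickle
from scipy.spatial.transform import Rotation as R
p=capture("wrist"); s=capture("scene"); st=readout.state(); print(st["tcp_pos"],R.from_quat(st["tool_rot"]).as_matrix().round(3),st["qpos"])
pickle.dump((p,s),open("w7.pkl","wb")); cv2.imwrite("pics/w7.png",p["color"])
for q in ["rest","pliers","circlip","pliers_grip"]:
    for r in regions_of(q,p): print(q,r["p"],r["location"],r["pixels"].sum())
```

```text
[ 0.48841996 -0.19679417  0.23867791] [[ 0.001 -0.415 -0.91 ]
 [ 0.    -0.91   0.415]
 [-1.    -0.001 -0.001]] [-6.08459744e-01  3.39230588e-01  1.36226206e+00  8.37180164e-04
  1.43953888e+00  1.38969913e+00]
rest 0.84 [160.1, 277.9] 4768
rest 0.68 [21.9, 441.1] 4606
rest 0.5 [145.2, 268.6] 308
pliers 0.85 [194.5, 274.2] 1532
pliers 0.83 [196.5, 251.5] 584
circlip 0.85 [144.1, 275.2] 250
circlip 0.52 [145.0, 459.9] 6913
circlip 0.49 [196.1, 273.7] 1540
pliers_grip 0.6 [195.3, 274.5] 1425
```

View pics/w7.png

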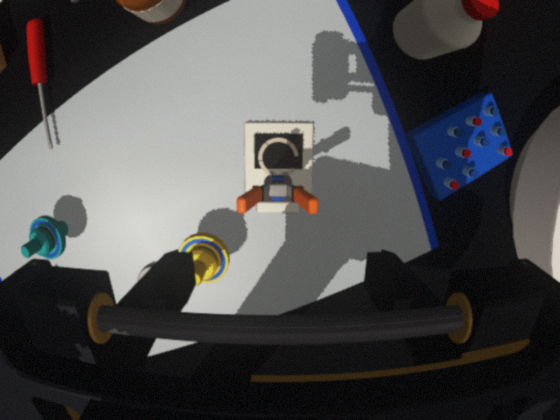

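Run:
```python
from h import *
import pickle
p,s=pickle.load(open("w7.pkl","rb"))
cv2.imwrite("pics/w7c.png",cv2.resize(p["color"][115:220,230:330],(571,600),interpolation=cv2.INTER_CUBIC))
```

```text
(no output)
```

View pics/w7c.png

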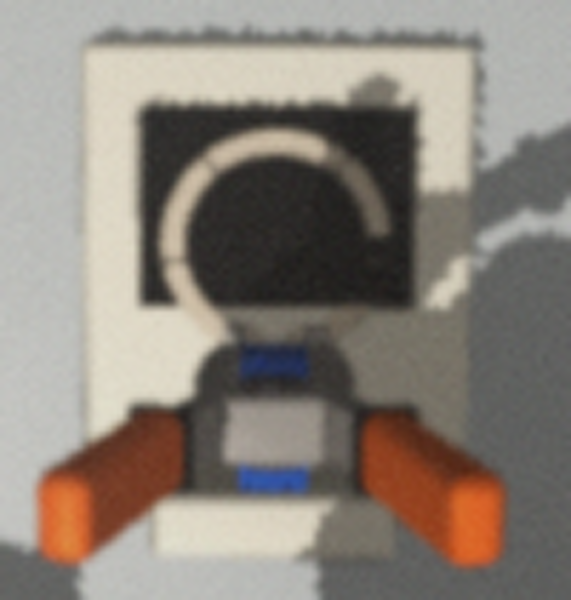

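Run:
```python
from h import *
import pickle
p,s=pickle.load(open("w7.pkl","rb"))
q=lambda x,y:(115+(y+.5)/5.714-.5,230+(x+.5)/5.714-.5)
L=atz(p,*q(42,518),.1375,True);Rr=atz(p,*q(502,520),.1375,True)
print("tops",L,Rr,(L+Rr)/2,np.linalg.norm(L-Rr))
c=atz(p,*q(276,243),.012,True); print("ring",c)
A=atz(p,*q(84,43),.008,True);B=atz(p,*q(474,43),.008,True); print("base",A,B,np.linalg.norm(A-B))
u=(L-Rr)[:2];print("yaw y tops",np.degrees(np.arctan2(*u[::-1])), "base",np.degrees(np.arctan2(*(A-B)[:2][::-1])))
xa=np.array([np.cos(np.radians(-24.6)),np.sin(np.radians(-24.6))])
print("origin from ring",c[:2]-.0235*xa,"from base",((A+B)/2)[:2]-.064*xa)
```

```text
tops [ 0.50501093 -0.16726403  0.1375    ] [ 0.47808745 -0.22532692  0.1375    ] [ 0.49154919 -0.19629548  0.1375    ] 0.06400134977585904
ring [ 0.51071424 -0.20507034  0.012     ]
base [ 0.56374647 -0.18694785  0.008     ] [ 0.53108105 -0.25813605  0.008     ] 0.07832489625849817
yaw y tops 65.12306911148204 base 65.35149516315599
origin from ring [ 0.48934719 -0.19528774] from base [ 0.48922265 -0.19589998]
```

Request:
jog_arm(
  series=[
    {"linear": [1,1,-50],"dr": [0,0,0],"jaw": -1},
    {"linear": [1,1,-80],"dr": [0,0,0],"jaw": -1},
    {"linear": [1,1,-90],"dr": [0,0,0],"jaw": -1},
    {"linear": [1,1,-90],"dr": [0,0,0],"jaw": -1},
  ],
)

```text
clock: 11.78
tcp_pos: [0.4898, -0.196, 0.1495]
tool_rot: [0.692, -0.15, -0.69, -0.15]
force: [0.5, -0.1, 0.3]
opening: 0.0884
```

Run:
```python
from h import *
import pickle
from scipy.spatial.transform import Rotation as R
p=capture("wrist"); st=readout.state(); print(st["tcp_pos"],R.from_quat(st["tool_rot"]).as_matrix().round(3))
pickle.dump(p,open("w8.pkl","wb")); cv2.imwrite("pics/w8.png",p["color"])
```

```text
[ 0.49005157 -0.19626491  0.15010296] [[ 0.003 -0.414 -0.91 ]
 [-0.001 -0.91   0.414]
 [-1.    -0.    -0.003]]
```

View pics/w8.png

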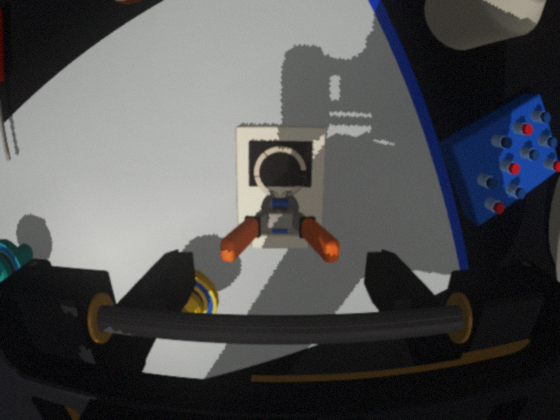

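Run:
```python
from h import *
import pickle
p=pickle.load(open("w8.pkl","rb"))
cv2.imwrite("pics/w8c.png",cv2.resize(p["color"][185:275,210:350],(784,504),interpolation=cv2.INTER_CUBIC))
for z in (.13,.1375): print(atz(p,250,279.5,z,True),proj(p,[.4893,-.1957,z],True))
```

```text
[ 0.4904749  -0.19547601  0.13      ] (np.float64(251.59073893626476), np.float64(280.7368871509118))
[ 0.49352995 -0.19686276  0.1375    ] (np.float64(257.3332833110884), np.float64(280.794280209784))
```

View pics/w8c.png

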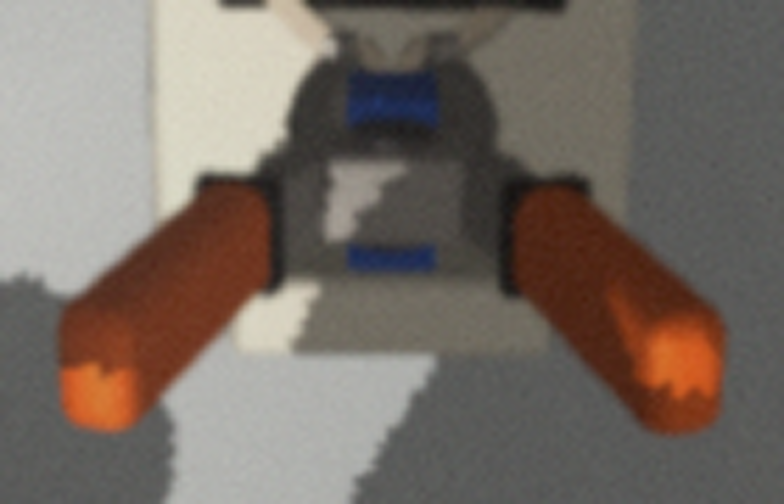

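Request:
jog_arm(
  series=[
    {"linear": [0,0,-25],"dr": [0,0,0],"jaw": -1},
    {"linear": [0,0,-45],"dr": [0,0,0],"jaw": -1},
    {"linear": [0,0,-51],"dr": [0,0,0],"jaw": -1},
    {"linear": [0,0,-51],"dr": [0,0,0],"jaw": -1},
  ],
)

```text
clock: 12.32
tcp_pos: [0.4905, -0.1965, 0.0999]
tool_rot: [0.693, -0.15, -0.69, -0.149]
force: [0.6, 0.5, 0.6]
opening: 0.0881
```

Run:
```python
from h import *
import pickle
p=capture("wrist"); st=readout.state(); print(st["tcp_pos"],st["force"])
s=capture("scene"); b=proj(s,[.49,-.196,.08]); r,c=int(b[0]),int(b[1])
A=cv2.resize(s["color"][r-40:r+35,c-45:c+45],(480,400),interpolation=cv2.INTER_CUBIC)
B=cv2.resize(p["color"][140:300,200:360],(400,400),interpolation=cv2.INTER_CUBIC)
cv2.imwrite("pics/w9.png",np.hstack([A,B])[:,:800])
```

```text
[ 0.4905503  -0.19657938  0.10014807] [0.58293573 0.07845911 0.22435047]
```

View pics/w9.png

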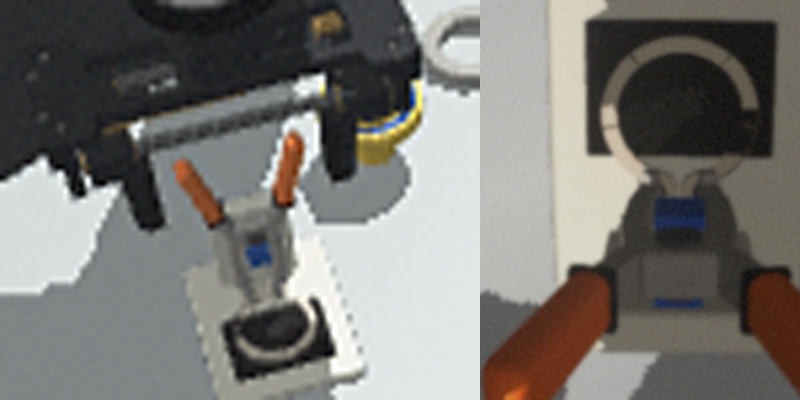

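Request:
jog_arm(
  series=[
    {"linear": [0,0,-1],"dr": [0,0,0],"jaw": -0.6},
    {"linear": [0,0,-1],"dr": [0,0,0],"jaw": -0.3},
    {"linear": [0,0,-1],"dr": [0,0,0],"jaw": 0},
    {"linear": [0,0,-1],"dr": [0,0,0],"jaw": 0.2},
    {"linear": [0,0,-1],"dr": [0,0,0],"jaw": 0.4},
  ],
  newtons=25,
)

```text
clock: 13.05
tcp_pos: [0.4918, -0.1974, 0.1011]
tool_rot: [0.694, -0.151, -0.688, -0.149]
force: [0.4, 0.7, 14.5]
opening: 0.0405
```

Request:
jog_arm(
  series=[
    {"linear": [0,0,0],"dr": [0,0,0],"jaw": 0.7},
    {"linear": [0,0,0],"dr": [0,0,0],"jaw": 1},
    {"linear": [0,0,0],"dr": [0,0,0],"jaw": 1},
    {"linear": [0,0,0],"dr": [0,0,0],"jaw": 1},
  ],
  newtons=25,
)

```text
clock: 13.55
tcp_pos: [0.4924, -0.1976, 0.1024]
tool_rot: [0.695, -0.151, -0.687, -0.148]
force: [-1.8, 1.3, 12.0]
opening: 0.0321
```

Run:
```python
from h import *
import pickle
p=capture("wrist"); st=readout.state(); print(st["tcp_pos"],st["force"],st["opening"])
s=capture("scene"); b=proj(s,[.49,-.196,.08]); r,c=int(b[0]),int(b[1])
A=cv2.resize(s["color"][r-40:r+35,c-45:c+45],(480,400),interpolation=cv2.INTER_CUBIC)
B=cv2.resize(p["color"][140:300,200:360],(400,400),interpolation=cv2.INTER_CUBIC)
cv2.imwrite("pics/w10.png",np.hstack([A,B])[:,:800])
```

```text
[ 0.49236574 -0.19757618  0.10247533] [-1.89969517  2.08352856 13.02564079] 0.032137665680714085
```

View pics/w10.png

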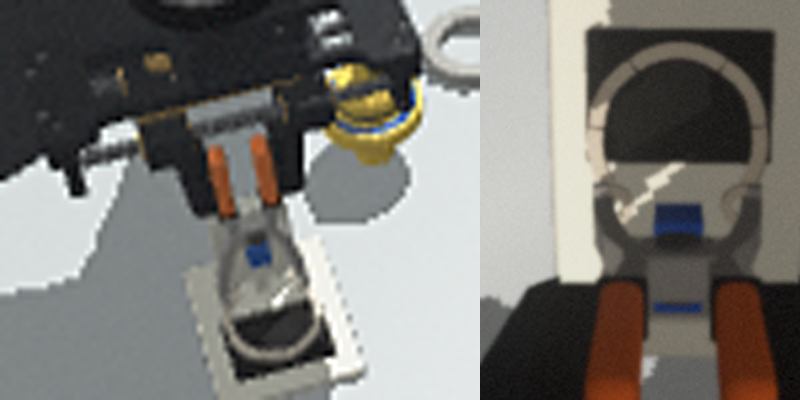

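Request:
jog_arm(
  series=[
    {"linear": [0,0,5],"dr": [0,0,0],"jaw": 1},
    {"linear": [0,0,15],"dr": [0,0,0],"jaw": 1},
    {"linear": [0,0,30],"dr": [0,0,0],"jaw": 1},
    {"linear": [0,0,50],"dr": [0,0,0],"jaw": 1},
    {"linear": [0,0,75],"dr": [0,0,0],"jaw": 1},
  ],
)

```text
clock: 14.28
tcp_pos: [0.4921, -0.1974, 0.1781]
tool_rot: [0.695, -0.151, -0.687, -0.149]
force: [0.3, 0.1, -1.3]
opening: 0.0317
```

Request:
jog_arm(
  series=[
    {"linear": [0,0,30],"dr": [0,0,0],"jaw": 1},
    {"linear": [0,0,60],"dr": [0,0,0],"jaw": 1},
    {"linear": [0,0,70],"dr": [0,0,0],"jaw": 1},
    {"linear": [0,0,70],"dr": [0,0,0],"jaw": 1},
  ],
)

```text
clock: 14.78
tcp_pos: [0.492, -0.1974, 0.248]
tool_rot: [0.695, -0.151, -0.687, -0.149]
force: [0.7, -0.7, -1.9]
opening: 0.0323
```

```bash
cat >> h.py <<'E'
from scipy.spatial.transform import Rotation as R
def fix(yaw):
    """rotvec from present tool orientation to tool straight down with jaw yaw (deg)"""
    st=readout.state(); c=R.from_quat(st["tool_rot"])
    y=np.array([np.cos(np.radians(yaw)),np.sin(np.radians(yaw)),0]); x=np.array([0,0,-1.]); z=np.cross(x,y)
    t=R.from_matrix(np.column_stack([x,y,z])); return (t*c.inv()).as_rotvec()
E
python3 - <<'E'
from h import *
import pickle
p=capture("wrist"); s=capture("scene"); st=readout.state(); print(st["tcp_pos"],st["force"],st["opening"],"fix",fix(-114.6).round(4),st["qpos"])
b=proj(s,st["tcp_pos"]-[0,0,.03]); r,c=int(b[0]),int(b[1])
A=cv2.resize(s["color"][r-40:r+35,c-45:c+45],(480,400),interpolation=cv2.INTER_CUBIC)
cv2.imwrite("pics/w11.png",A); cv2.imwrite("pics/w11w.png",p["color"]); pickle.dump((p,s),open("w11.pkl","wb"))
E
```

```text
[ 0.49171201 -0.19720264  0.24690933] [-0.02448223  0.39137368 -1.20106901] 0.0317733440405659 fix [ 0.0044  0.008  -0.0023] [-6.05520087e-01  3.35155757e-01  1.34402473e+00  9.51155256e-04
  1.45332035e+00  1.39224377e+00]
```

View pics/w11.png

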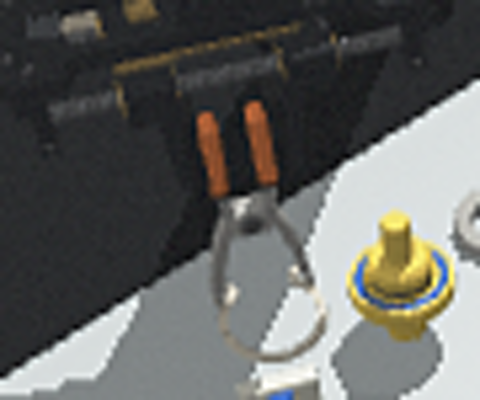

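View pics/w11w.png

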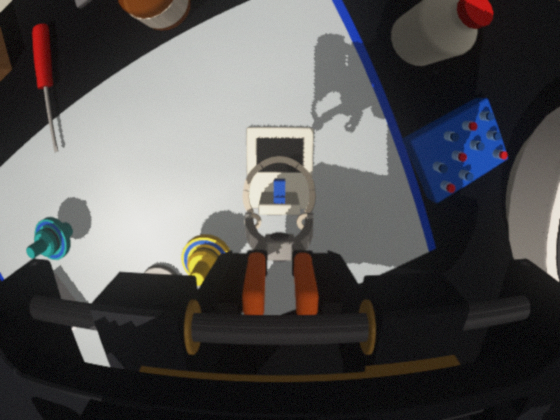

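Run:
```python
from h import *
import pickle
p,s=pickle.load(open("w11.pkl","rb"))
A=cv2.resize(p["color"][145:255,230:330],(545,600),interpolation=cv2.INTER_CUBIC)
cv2.imwrite("pics/w11c.png",A)
b=proj(s,[.51,-.205,.161]); r,c=int(b[0]),int(b[1]); print(r,c)
cv2.imwrite("pics/w11s.png",cv2.resize(s["color"][r-25:r+20,c-25:c+25],(650,585),interpolation=cv2.INTER_CUBIC))
```

```text
213 219
```

View pics/w11c.png

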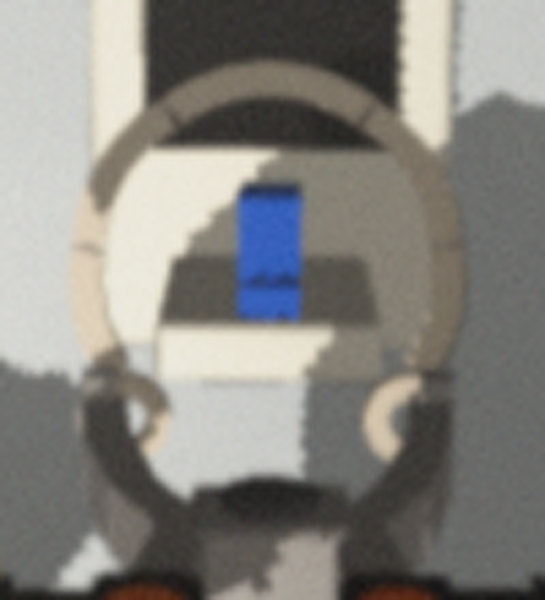

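View pics/w11s.png

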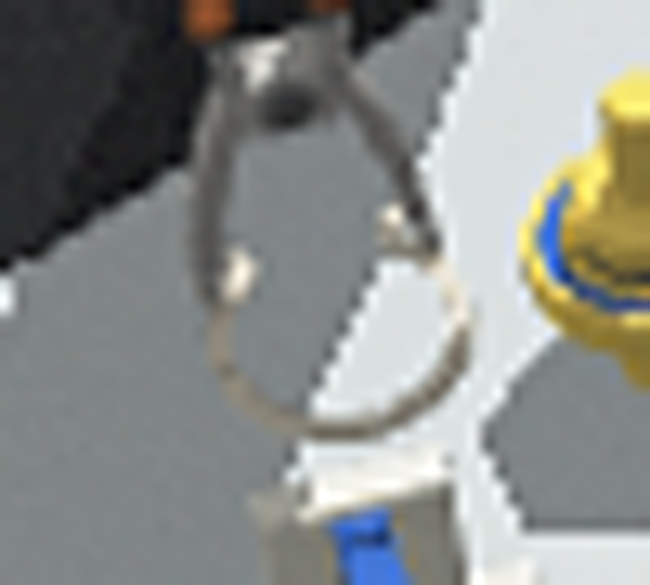

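Run:
```python
from h import *
import pickle
p,s=pickle.load(open("w11.pkl","rb"))
W=lambda x,y:(145+(y+.5)/5.45-.5,230+(x+.5)/5.45-.5)
S=lambda x,y:(188+(y+.5)/13-.5,194+(x+.5)/13-.5)
xa=np.array([.9092,-.4163,0]); ya=np.array([.4163,.9092,0])
tcp=np.array([.4918,-.1973,.2472])
for n,w,sc in [("far",(268,79),(345,428)),("eyeL+y",(140,412),(395,228)),("eyeR-y",(392,420),(238,275))]:
    ra=ray(p,*W(*w),True); rb=ray(s,*S(*sc)); P=tri([ra,rb]); 
    e=[np.linalg.norm(np.cross(P-o,d)) for o,d in (ra,rb)]
    d=P-tcp; print(n,P.round(4),"rel x,y,z",np.round([d@xa,d@ya,d[2]],4),"resid",np.round(e,4))
c=atz(p,*W(268,265),.161,True); d=c-tcp; print("bore c",c,np.round([d@xa,d@ya],4))
for w in [(103,265),(433,265),(268,100)]:
    d=atz(p,*W(*w),.161,True)-tcp; print(np.round([d@xa,d@ya],4))
```

```text
far [ 0.5298 -0.2153  0.1598] rel x,y,z [ 0.042  -0.0005 -0.0874] resid [0.0018 0.0018]
eyeL+y [ 0.4977 -0.1789  0.1662] rel x,y,z [-0.0023  0.0192 -0.081 ] resid [0.0005 0.0005]
eyeR-y [ 0.4817 -0.2089  0.1623] rel x,y,z [-0.0044 -0.0147 -0.0849] resid [0.0013 0.0013]
bore c [ 0.50774351 -0.20326063  0.161     ] [0.017  0.0012]
[0.017  0.0237]
[ 0.017  -0.0213]
[0.0396 0.0012]
```

Request:
jog_arm(
  series=[
    {"linear": [-3,25,3],"dr": [0.004,0.008,-0.002],"jaw": 1},
    {"linear": [-8,70,3],"dr": [0.004,0.008,-0.002],"jaw": 1},
    {"linear": [-13,120,3],"dr": [0.004,0.008,-0.002],"jaw": 1},
    {"linear": [-19,170,3],"dr": [0.004,0.008,-0.002],"jaw": 1},
    {"linear": [-24,215,3],"dr": [0.004,0.008,-0.002],"jaw": 1},
  ],
)

```text
clock: 15.5
tcp_pos: [0.4669, 0.0195, 0.2489]
tool_rot: [-0.69, 0.151, 0.692, 0.15]
force: [-0.0, 0.8, -1.7]
opening: 0.0318
```

Request:
jog_arm(
  series=[
    {"linear": [-5,50,0],"dr": [0,0,0],"jaw": 1},
    {"linear": [-11,100,0],"dr": [0,0,0],"jaw": 1},
    {"linear": [-16,145,0],"dr": [0,0,0],"jaw": 1},
    {"linear": [-21,185,0],"dr": [0,0,0],"jaw": 1},
    {"linear": [-24,200,0],"dr": [0,0,0],"jaw": 1},
  ],
)

```text
clock: 16.12
tcp_pos: [0.4421, 0.221, 0.2478]
tool_rot: [-0.69, 0.15, 0.692, 0.149]
force: [0.6, -0.2, -0.4]
opening: 0.0317
```

Run:
```python
from h import *
st=readout.state(); print(st["tcp_pos"],st["force"],st["opening"],"fix",fix(-114.6).round(4),st["qpos"])
```

```text
[0.4421438  0.22096423 0.24776767] [ 0.62228191 -0.23140428 -0.44693293] 0.03173526382874323 fix [ 0.0003 -0.0041 -0.0026] [2.23114085e-01 2.77481031e-01 1.42693264e+00 6.25576159e-04
 1.44119662e+00 2.22059267e+00]
```

Request:
jog_arm(
  series=[
    {"linear": [0,15,0],"dr": [0,-0.004,-0.003],"jaw": 1},
    {"linear": [0,27,-10],"dr": [0,-0.004,-0.003],"jaw": 1},
    {"linear": [0,27,-18],"dr": [0,-0.004,-0.003],"jaw": 1},
    {"linear": [0,27,-18],"dr": [0,-0.004,-0.003],"jaw": 1},
    {"linear": [0,27,-18],"dr": [0,-0.004,-0.003],"jaw": 1},
  ],
)

```text
clock: 16.75
tcp_pos: [0.4424, 0.2475, 0.2299]
tool_rot: [0.691, -0.151, -0.691, -0.151]
force: [0.1, -0.1, -1.9]
opening: 0.0317
```

Run:
```python
from h import *
import pickle
st=readout.state(); print(st["tcp_pos"],st["force"],st["opening"],"fix",fix(-114.6).round(4))
p,s,t=capture("wrist"),capture("scene"),capture("top")
pickle.dump((p,s,t,st),open("w12.pkl","wb"))
b=proj(s,[.4585,.242,.12]); r,c=int(b[0]),int(b[1]); print("scene",r-38,c-32)
A=cv2.resize(s["color"][r-38:r+37,c-32:c+33],(520,600),interpolation=cv2.INTER_CUBIC); cv2.imwrite("pics/w12s.png",A)
b=proj(p,[.4585,.242,.12],True); r,c=int(b[0]),int(b[1]); print("wrist",r-60,c-60)
cv2.imwrite("pics/w12c.png",cv2.resize(p["color"][r-60:r+60,c-60:c+60],(600,600),interpolation=cv2.INTER_CUBIC))
print(proj(p,[.4585,.242,.104],True),proj(p,[.4585,.242,.058],True))
```

```text
[0.44235865 0.24751302 0.22987696] [ 0.08822043 -0.10431322 -1.93439271] 0.03174452683160256 fix [0.0003 0.0001 0.0012]
scene 105 285
wrist 124 218
(np.float64(180.8074142452354), np.float64(278.2112850441364)) (np.float64(171.1862859578629), np.float64(278.33457552056154))
```

View pics/w12s.png

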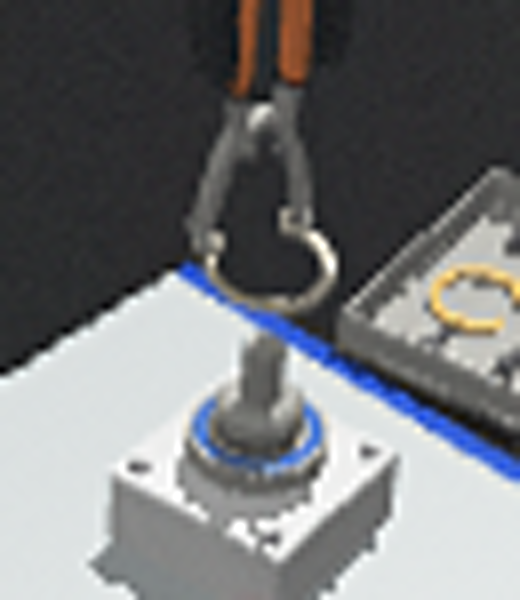

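View pics/w12c.png

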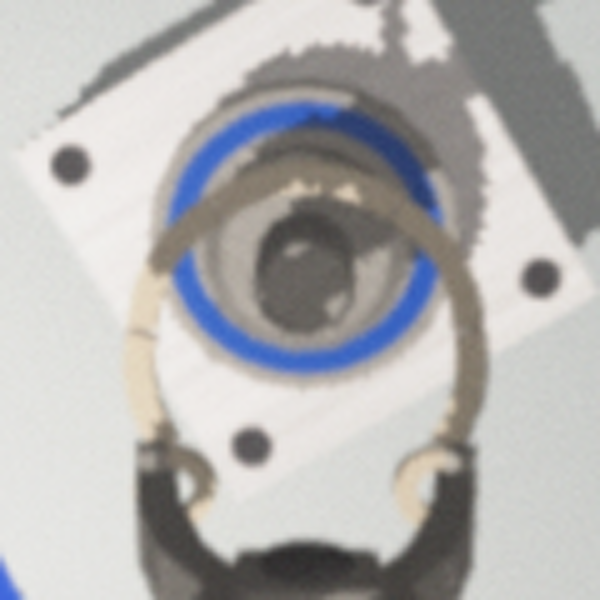

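```bash
cat > ringfit.py <<'E'
from h import *
from scipy.optimize import least_squares
XA=np.array([.9092,-.4163,0]); YA=np.array([.4163,.9092,0]); Z=np.array([0,0,1.])
def ring(par,Rm=.0242,n=121):
    a=np.linspace(-2.2,2.2,n)[:,None]  # 0 = far (+x)
    c=par[:3]; d,r=par[3],par[4]
    ex=XA*np.cos(d)-Z*np.sin(d); ey=YA*np.cos(r)+Z*np.sin(r)
    return c+Rm*(np.cos(a)*ex+np.sin(a)*ey)
def fit(p,s,W,S,init,Rm=.0242,ws=1.0):
    def res(v):
        P=ring(v,Rm); out=[]
        for cam,pts,fish,w in ((p,W,True,1.0),(s,S,False,ws)):
            q=np.array([proj(cam,x,fish) for x in P])
            for m in pts:
                d=np.hypot(*(q-np.array(m)).T); i=np.clip(d.argmin(),1,len(q)-2)
                t=q[i+1]-q[i-1]; t/=np.linalg.norm(t); n=np.array([-t[1],t[0]])
                out.append(w*float((np.array(m)-q[i])@n))
        return np.array(out+[(v[3]-.05)/.1*.3,(v[4])/.02*.3])
    return least_squares(res,init,x_scale=[.001,.001,.001,.02,.02])
E
python3 - <<'E'
from ringfit import *
import pickle
p,s,t,st=pickle.load(open("w12.pkl","rb"))
W=[(124+(y+.5)/5-.5,218+(x+.5)/5-.5) for x,y in [(140,340),(471,340),(306,171),(180,230),(430,222),(150,295),(466,300)]]
S=[(105+(y+.5)/8-.5,285+(x+.5)/8-.5) for x,y in [(210,272),(230,294),(270,305),(310,290),(332,265),(322,243)]]
tcp=st["tcp_pos"]
r=fit(p,s,W,S,[.4585,.242,.144,.05,0]); v=r.x; d=v[:3]-tcp
print(v.round(4),"deg",np.degrees(v[3:]),"rel",np.round([d@XA,d@YA,d[2]],4),r.fun.round(2))
w=lambda x,y:(124+(y+.5)/5-.5,218+(x+.5)/5-.5)
st_=atz(p,*w(305,285),.104,True); b=atz(p,*w(305,236),.058,True); print("stub",st_,"brg",b)
print("ring simple",atz(p,*w(306,343),.144,True))
E
```

```text
[0.4595 0.2408 0.147  0.0751 0.0298] deg [4.30418665 1.70765151] rel [ 0.0184  0.001  -0.0829] [-0.05  0.29 -0.09  0.02 -0.4   0.84  0.57 -0.   -0.   -0.08  0.34 -0.73
 -0.58  0.08  0.45]
stub [0.45852587 0.2416224  0.104     ] brg [0.45874444 0.24159753 0.058     ]
ring simple [0.45821659 0.24153755 0.144     ]
```

Request:
jog_arm(
  series=[
    {"linear": [-2,1,0],"dr": [-0.01,-0.023,0],"jaw": 1},
    {"linear": [-4.3,2.5,0],"dr": [-0.021,-0.0455,0],"jaw": 1},
    {"linear": [-4.3,2.5,0],"dr": [-0.021,-0.0455,0],"jaw": 1},
    {"linear": [-4.3,2.5,0],"dr": [-0.021,-0.0455,0],"jaw": 1},
  ],
)

```text
clock: 17.4
tcp_pos: [0.438, 0.2503, 0.2301]
tool_rot: [0.708, -0.155, -0.673, -0.147]
force: [0.7, -0.2, -2.2]
opening: 0.0316
```

Run:
```python
from h import *
import pickle
p,s,t=capture("wrist"),capture("scene"),capture("top")
st=readout.state(); print(st["tcp_pos"],st["force"],st["opening"],"fix",fix(-114.6).round(4))
pickle.dump((p,s,t,st),open("w13.pkl","wb"))
cv2.imwrite("pics/w13s.png",cv2.resize(s["color"][120:150,295:340],(765,510),interpolation=cv2.INTER_CUBIC))
cv2.imwrite("pics/w13c.png",cv2.resize(p["color"][124:244,218:338],(600,600),interpolation=cv2.INTER_CUBIC))
```

```text
[0.43813632 0.25016348 0.23001479] [ 0.69819838 -0.18191392 -1.16655932] 0.03185147535610729 fix [0.0212 0.0459 0.001 ]
```

View pics/w13s.png

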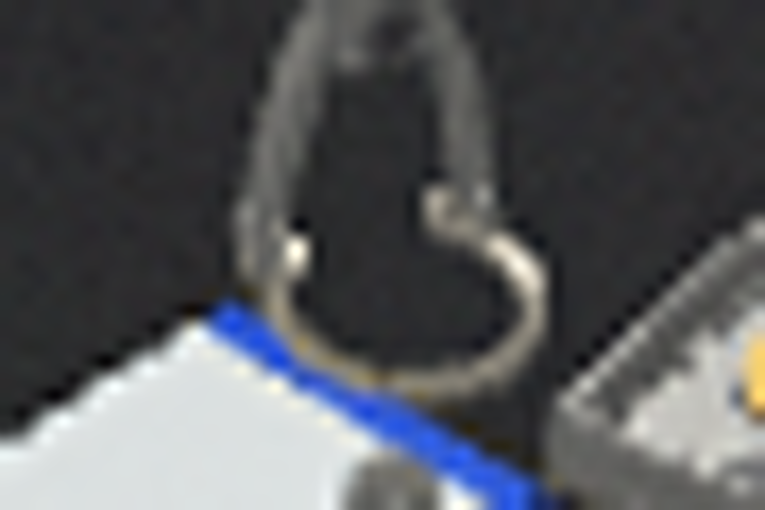

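View pics/w13c.png

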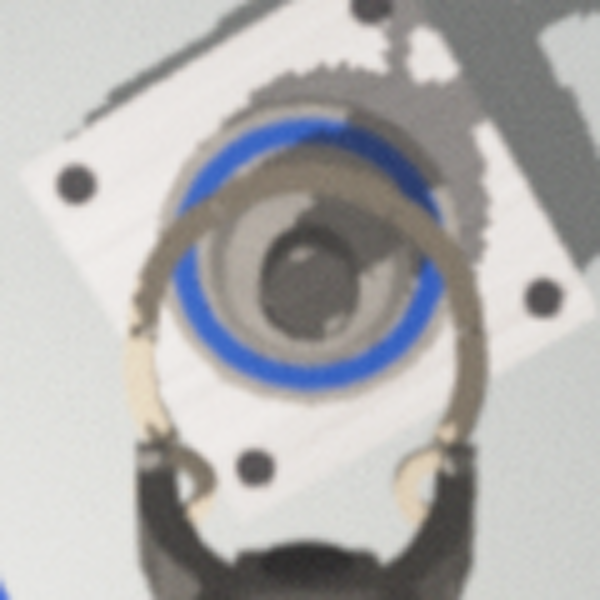

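Run:
```python
from ringfit import *
import pickle
p,s,t,st=pickle.load(open("w13.pkl","rb"))
w=lambda x,y:(124+(y+.5)/5-.5,218+(x+.5)/5-.5)
W=[w(*q) for q in [(141,345),(471,345),(308,176),(180,235),(432,225),(152,295),(466,300),(245,188),(370,186)]]
S=[(120+(y+.5)/17-.5,295+(x+.5)/17-.5) for x,y in [(272,290),(295,335),(345,370),(410,386),(475,372),(524,330),(538,290),(518,255)]]
tcp=st["tcp_pos"]
for ws in (1,3):
  for Rm in (.0235,.0242,.025):
    r=fit(p,s,W,S,[.4585,.242,.144,.05,0],Rm,ws); v=r.x; d=v[:3]-tcp
    print(ws,Rm,v.round(4),"deg",np.degrees(v[3:]).round(2),"rel",np.round([d@XA,d@YA,d[2]],4),round(float((r.fun[:9]**2).sum()),2),round(float((r.fun[9:-2]**2).sum()/ws**2),2))
st_=atz(p,*w(308,290),.104,True); b=atz(p,*w(309,253),.058,True); print("stub",st_,"brg",b)
print("ring simple",atz(p,*w(306,343),.146,True))
```

```text
1 0.0235 [0.4595 0.2415 0.1511 0.2408 0.0234] deg [13.8   1.34] rel [ 0.0231  0.001  -0.0789] 1.46 1.58
1 0.0242 [0.4583 0.242  0.1483 0.1159 0.0214] deg [6.64 1.23] rel [ 0.0218  0.001  -0.0817] 1.76 1.35
1 0.025 [0.4573 0.2426 0.1456 0.0261 0.022 ] deg [1.5  1.26] rel [ 0.0206  0.0011 -0.0844] 5.01 2.47
3 0.0235 [0.4597 0.2415 0.1508 0.2336 0.049 ] deg [13.38  2.81] rel [ 0.0232  0.0011 -0.0792] 1.93 1.35
3 0.0242 [0.4588 0.242  0.1501 0.2002 0.0352] deg [11.47  2.02] rel [ 0.0222  0.0012 -0.0799] 3.11 0.77
3 0.025 [0.4578 0.2426 0.1494 0.1727 0.0083] deg [9.9  0.47] rel [ 0.021   0.0013 -0.0806] 9.97 0.51
stub [0.45869032 0.24185249 0.104     ] brg [0.458613   0.24167084 0.058     ]
ring simple [0.45786961 0.24255003 0.146     ]
```

```bash
cat > epi.py <<'E'
from h import *
from scipy.interpolate import splprep,splev
XA=np.array([.9092,-.4163,0]); YA=np.array([.4163,.9092,0])
def epi(p,s,W,S,c,zr,side=None):
    tck,_=splprep(np.array(S).T,s=len(S)*0.02,k=3); C=np.array(splev(np.linspace(0,1,400),tck)).T
    out=[]
    for m in W:
        best=[]
        zs=np.linspace(*zr,161); q=np.array([proj(s,atz(p,*m,z,True)) for z in zs])
        D=np.hypot(q[:,None,0]-C[None,:,0],q[:,None,1]-C[None,:,1]).min(1)
        # local minima
        mins=[i for i in range(1,len(zs)-1) if D[i]<=D[i-1] and D[i]<D[i+1] and D[i]<.3]
        out.append([(np.round(np.array([ (atz(p,*m,zs[i],True)-c)@XA,(atz(p,*m,zs[i],True)-c)@YA])*1e3,1).tolist(),round(zs[i]*1e3,1)) for i in mins])
    return out
E
python3 - <<'E'
from epi import *
import pickle
c=np.array([.4586,.2418,0])
p,s,t,st=pickle.load(open("w13.pkl","rb"))
w=lambda x,y:(124+(y+.5)/5-.5,218+(x+.5)/5-.5)
W=[w(*q) for q in [(141,345),(152,295),(180,235),(245,188),(308,176),(370,186),(432,225),(466,300),(471,345)]]
S=[(120+(y+.5)/17-.5,295+(x+.5)/17-.5) for x,y in [(272,290),(295,335),(345,370),(410,386),(475,372),(524,330),(538,290),(518,255)]]
for o in epi(p,s,W,S,c,(.125,.165)): print(o)
print("eyes")
for a,b in [((195,478),(440,210)),((412,480),(290,250))]:
    P=tri([ray(p,*w(*a),True),ray(s,120+(b[1]+.5)/17-.5,295+(b[0]+.5)/17-.5)]); print(np.round(np.array([(P-c)@XA,(P-c)@YA,P[2]])*1e3,1))
E
```

```text
[]
[([4.3, 24.0], np.float64(134.5)), ([8.2, 21.8], np.float64(157.5))]
[([14.8, 18.8], np.float64(143.8))]
[([21.8, 9.2], np.float64(145.2))]
[([23.5, 0.1], np.float64(145.2))]
[([22.1, -8.9], np.float64(145.5))]
[([16.6, -17.8], np.float64(146.8))]
[([5.7, -22.9], np.float64(147.2))]
[([-0.8, -23.7], np.float64(148.2))]
eyes
[-20.2  16.9 150.2]
[-20.8 -14.8 148.3]
```

Request:
jog_arm(
  series=[
    {"linear": [0,0,-15],"dr": [0,0,0],"jaw": 1},
    {"linear": [0,0,-30],"dr": [0,0,0],"jaw": 1},
    {"linear": [0,0,-45],"dr": [0,0,0],"jaw": 1},
    {"linear": [0,0,-57],"dr": [0,0,0],"jaw": 1},
    {"linear": [0,0,-57],"dr": [0,0,0],"jaw": 1},
  ],
)

```text
clock: 18.18
tcp_pos: [0.4379, 0.2501, 0.1724]
tool_rot: [0.708, -0.155, -0.674, -0.147]
force: [-0.5, -0.5, -1.1]
opening: 0.0317
```

Run:
```python
from h import *
import pickle
p,s,t=capture("wrist"),capture("scene"),capture("top")
st=readout.state(); print(st["tcp_pos"],st["force"],st["opening"],"fix",fix(-114.6).round(4))
pickle.dump((p,s,t,st),open("w14.pkl","wb"))
cv2.imwrite("pics/w14s.png",cv2.resize(s["color"][130:175,295:340],(585,585),interpolation=cv2.INTER_CUBIC))
cv2.imwrite("pics/w14c.png",cv2.resize(p["color"][124:244,218:338],(600,600),interpolation=cv2.INTER_CUBIC))
```

```text
[0.43843652 0.25026573 0.17356322] [ 0.13592593 -0.08848385 -1.93241913] 0.031724214530950014 fix [0.0208 0.0469 0.001 ]
```

View pics/w14s.png

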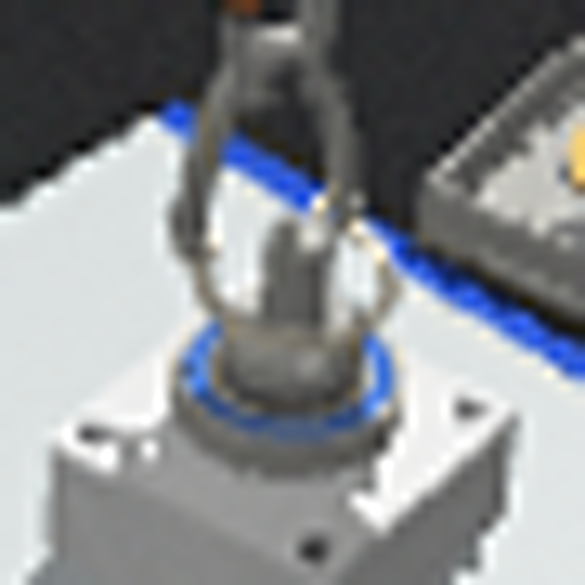

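View pics/w14c.png

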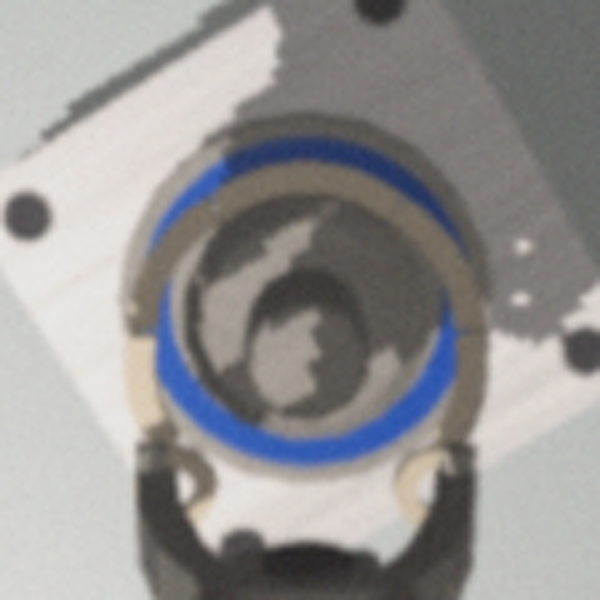

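Run:
```python
from h import *
import pickle
p,s,t,st=pickle.load(open("w14.pkl","rb"))
img=cv2.imread("pics/w14c.png"); im2=cv2.imread("pics/w14s.png")
def dr(im,cam,fish,r0,c0,k,pts,col):
    q=np.array([proj(cam,x,fish) for x in pts]); q=np.column_stack([(q[:,1]-c0+.5)*k-.5,(q[:,0]-r0+.5)*k-.5])
    cv2.polylines(im,[np.round(q*16).astype(int).reshape(-1,1,2)],True,col,1,cv2.LINE_AA,4)
a=np.linspace(0,2*np.pi,90)
def circ(z,R): return np.column_stack([.4586+R*np.cos(a),.2418+R*np.sin(a),np.full(90,z)])
for z,R,col in [(.104,.009,(0,0,255)),(.0725,.0195,(0,255,0)),(.058,.031,(0,255,255)),(.089,.022,(255,0,255))]:
    dr(img,p,True,124,218,5,circ(z,R),col); dr(im2,s,False,130,295,13,circ(z,R),col)
cv2.imwrite("pics/w14o.png",cv2.resize(np.hstack([img,cv2.resize(im2,(600,600))]),(800,400)))
cv2.imwrite("pics/w14oc.png",img); cv2.imwrite("pics/w14os.png",im2)
```

```text
(no output)
```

View pics/w14oc.png

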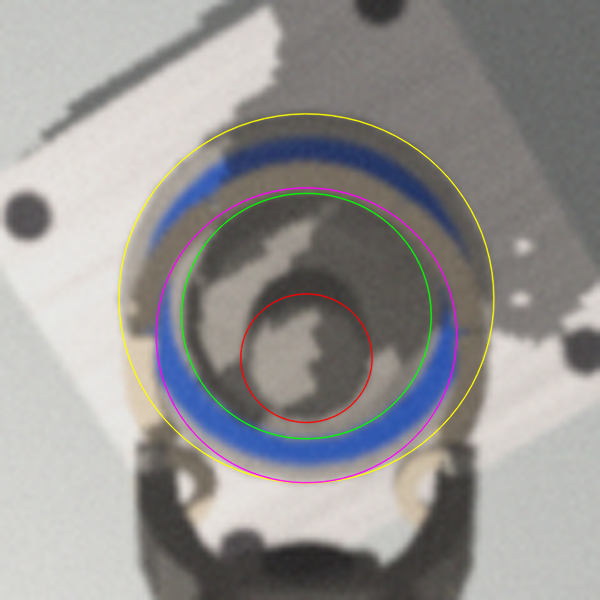

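View pics/w14os.png

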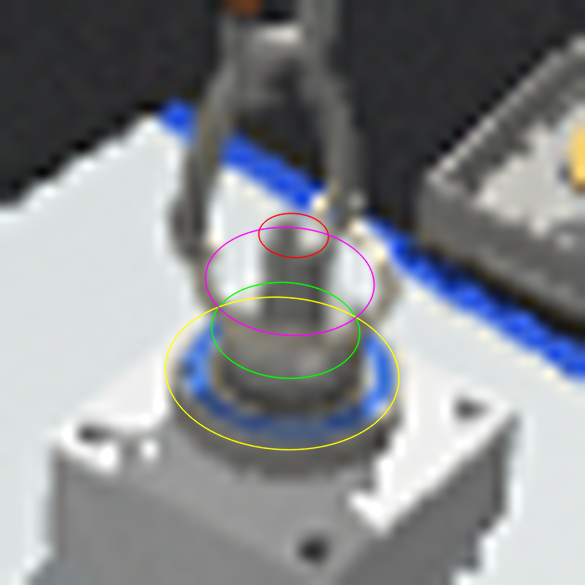

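Run:
```python
from h import *
import pickle
p,s,t,st=pickle.load(open("w14.pkl","rb"))
cv2.imwrite("pics/w14z.png",cv2.resize(s["color"][144:168,304:332],(700,600),interpolation=cv2.INTER_LANCZOS4))
p,s=pickle.load(open("w6.pkl","rb"))
cv2.imwrite("pics/w6z.png",cv2.resize(s["color"][144:168,304:332],(700,600),interpolation=cv2.INTER_LANCZOS4))
```

```text
(no output)
```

View pics/w14z.png

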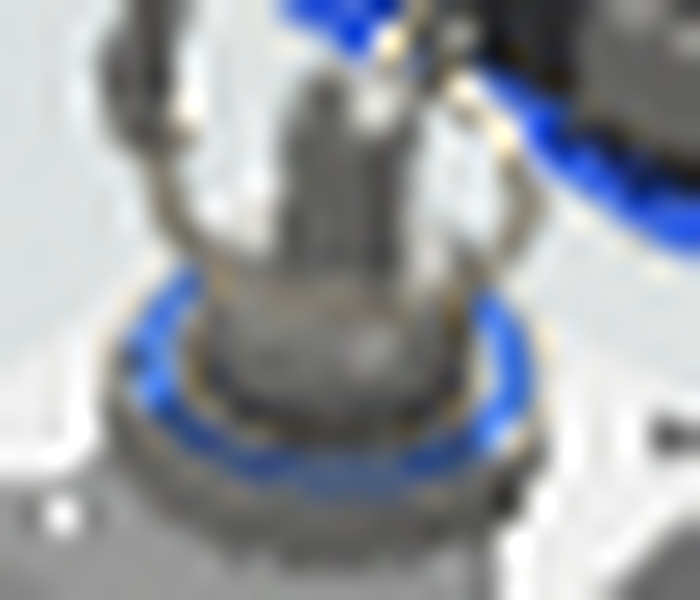

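View pics/w6z.png

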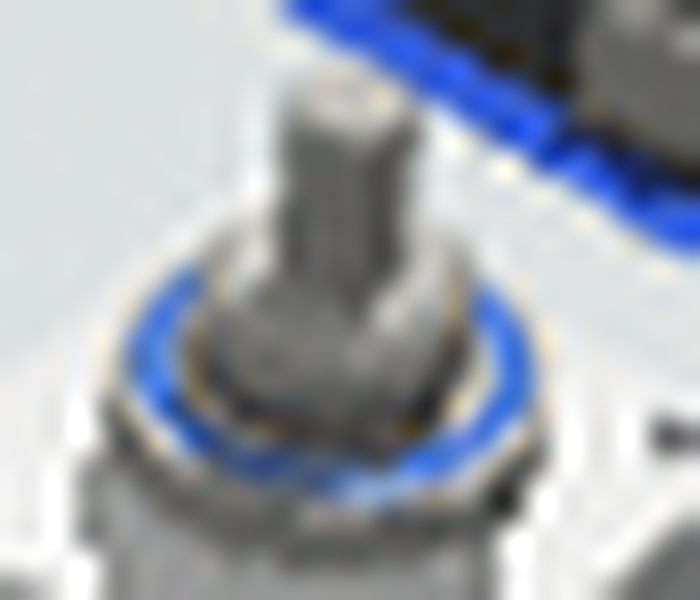

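Run:
```python
from h import *
import pickle
p,s,t,st=pickle.load(open("w14.pkl","rb"))
a=np.linspace(0,2*np.pi,180)
def circ(z,R): return np.column_stack([.4586+R*np.cos(a),.2418+R*np.sin(a),np.full(180,z)])
for n,z,R in [("stub",.104,.009),("blue",.058,.0278),("brg",.058,.031)]:
    q=np.array([proj(s,x) for x in circ(z,R)]); X=(q[:,1]-304+.5)*25-.5; Y=(q[:,0]-144+.5)*25-.5
    print(n,"l r t b",X.min().round(),X.max().round(),Y.min().round(),Y.max().round(),"c",((X.min()+X.max())/2).round(),((Y.min()+Y.max())/2).round())
for off in [(12,18)]:
    for im,name in (("pics/w6z.png","a"),("pics/w14z.png","b")):
        I=cv2.imread(im)
        L=[(.104,.009,(0,0,255)),(.058,.0278,(0,255,255))]
        if name=="b": L+=[(.086,.0242,(255,0,255)),(.090,.0242,(0,255,0)),(.094,.0242,(0,128,255))]
        for z,R,col in L:
            q=np.array([proj(s,x) for x in circ(z,R)]); q=np.column_stack([(q[:,1]-304+.5)*25-.5+off[0],(q[:,0]-144+.5)*25-.5+off[1]])
            cv2.polylines(I,[np.round(q).astype(int).reshape(-1,1,2)],True,col,1,cv2.LINE_AA)
        cv2.imwrite(f"pics/ov{name}.png",I)
```

```text
stub l r t b 272.0 406.0 60.0 145.0 c 339.0 102.0
blue l r t b 116.0 519.0 236.0 499.0 c 317.0 367.0
brg l r t b 93.0 542.0 221.0 514.0 c 317.0 368.0
```

View pics/ova.png

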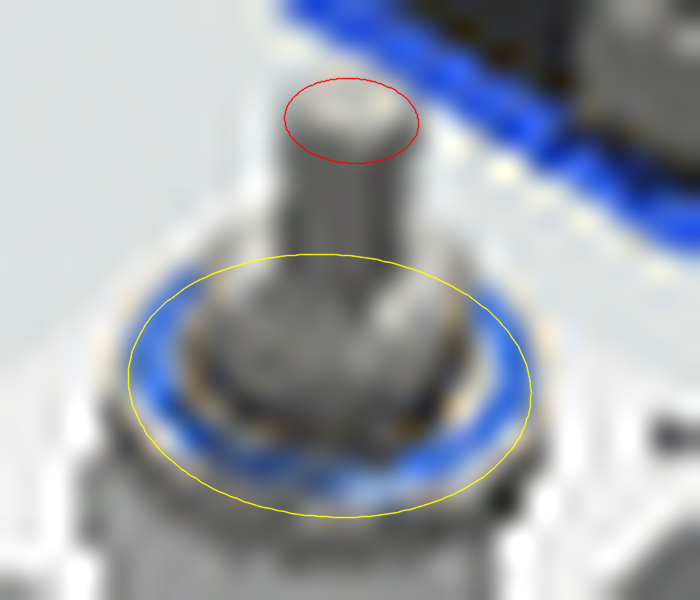

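View pics/ovb.png

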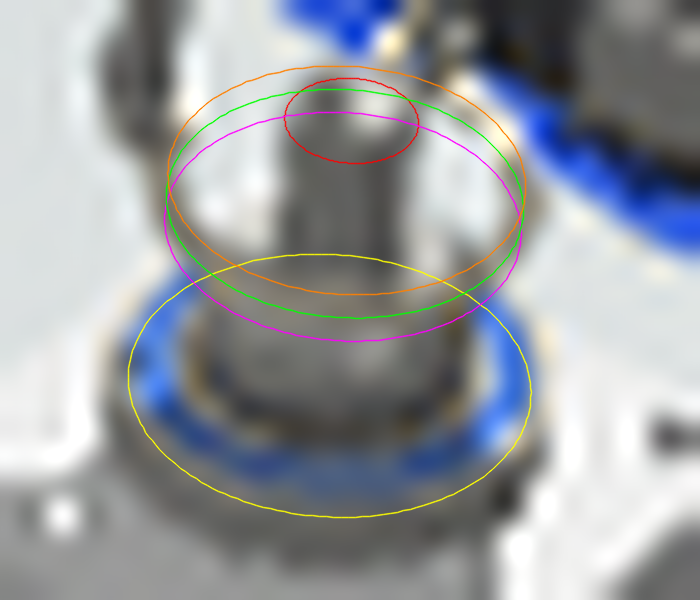

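Run:
```python
from h import *
import pickle
p,s,t,st=pickle.load(open("w14.pkl","rb"))
XA=np.array([.9092,-.4163,0]); YA=np.array([.4163,.9092,0]); Z=np.array([0,0,1.])
a=np.linspace(-2.3,2.3,180)[:,None]
I0=cv2.imread("pics/w14z.png"); out=[]
for L in ([(.090,0,(255,0,255)),(.093,0,(0,200,0))],[(.0925,.06,(0,0,255)),(.0925,-.06,(0,200,255))]):
    I=I0.copy()
    for z,d,col in L:
        P=np.array([.4586,.2418,z])+.024*(np.cos(a)*(XA*np.cos(d)-Z*np.sin(d))+np.sin(a)*YA)
        q=np.array([proj(s,x) for x in P]); q=np.column_stack([(q[:,1]-304+.5)*25-.5+12,(q[:,0]-144+.5)*25-.5-1])
        cv2.polylines(I,[np.round(q).astype(int).reshape(-1,1,2)],False,col,1,cv2.LINE_AA)
    out.append(I[0:400,50:600])
cv2.imwrite("pics/ovc.png",cv2.resize(np.vstack(out),(550,800))[:, :] if 0 else cv2.resize(np.hstack(out),(800,292)))
cv2.imwrite("pics/ovd.png",cv2.resize(out[1],(800,582)))
cv2.imwrite("pics/ove.png",cv2.resize(out[0],(800,582)))
```

```text
(no output)
```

View pics/ove.png

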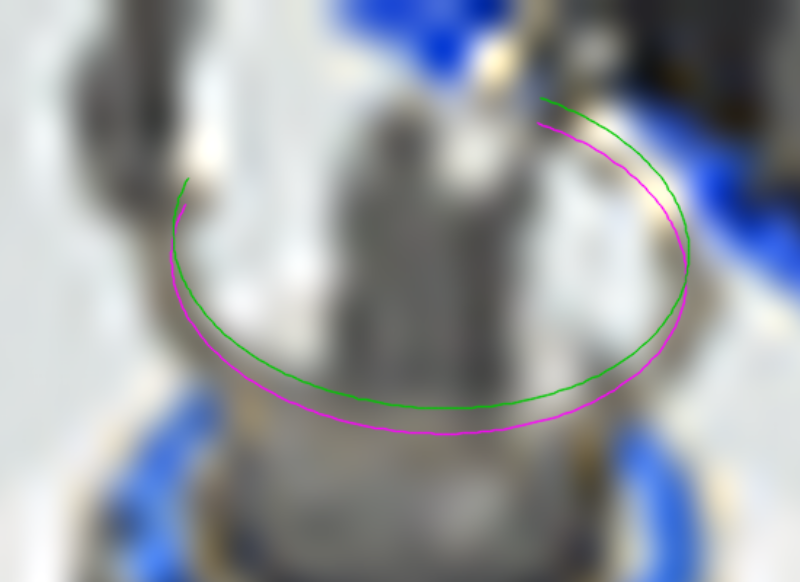

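View pics/ovd.png

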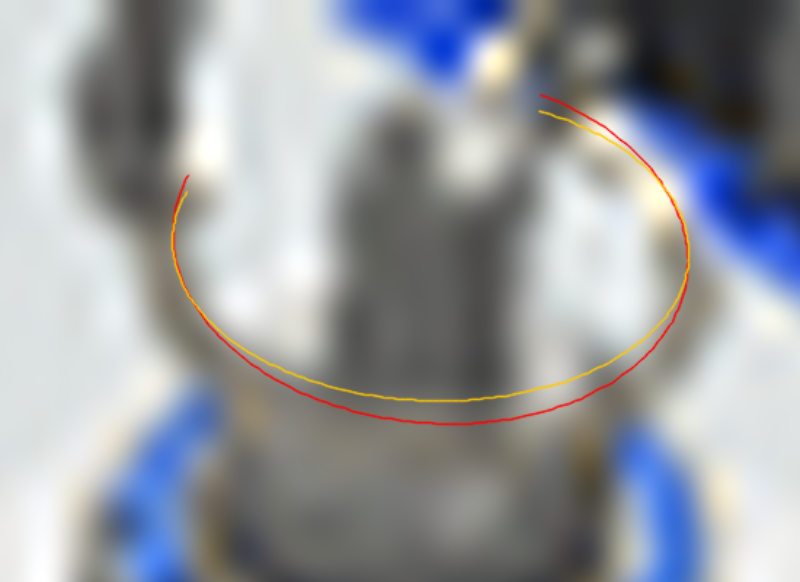

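Request:
jog_arm(
  series=[
    {"linear": [0,0,-6],"dr": [0,0,0],"jaw": 1},
    {"linear": [0,0,-12],"dr": [0,0,0],"jaw": 1},
    {"linear": [0,0,-18],"dr": [0,0,0],"jaw": 1},
    {"linear": [0,0,-18],"dr": [0,0,0],"jaw": 1},
  ],
)

```text
clock: 18.82
tcp_pos: [0.4382, 0.2502, 0.155]
tool_rot: [0.708, -0.155, -0.673, -0.147]
force: [1.0, -0.3, -0.3]
opening: 0.032
```

```bash
cat > look.py <<'E'
import sys,pickle
from h import *
n=sys.argv[1]
p,s=capture("wrist"),capture("scene")
st=readout.state(); print(st["clock"],st["tcp_pos"],st["force"],st["torque"],st["opening"],"fix",fix(-114.6).round(4))
pickle.dump((p,s,st),open(f"{n}.pkl","wb"))
A=cv2.resize(s["color"][140:170,300:336],(720,600),interpolation=cv2.INTER_LANCZOS4)
cv2.imwrite(f"pics/{n}s.png",A)
cv2.imwrite(f"pics/{n}c.png",cv2.resize(p["color"][144:254,218:338],(654,600),interpolation=cv2.INTER_CUBIC))
E
python3 look.py w15
```

```text
18.925 [0.43849267 0.25027048 0.15554656] [-0.29002707 -1.07377234 -1.24249427] [0.10086015 0.05228082 0.00725306] 0.03184462175158826 fix [0.0208 0.0469 0.001 ]
```

View pics/w15s.png

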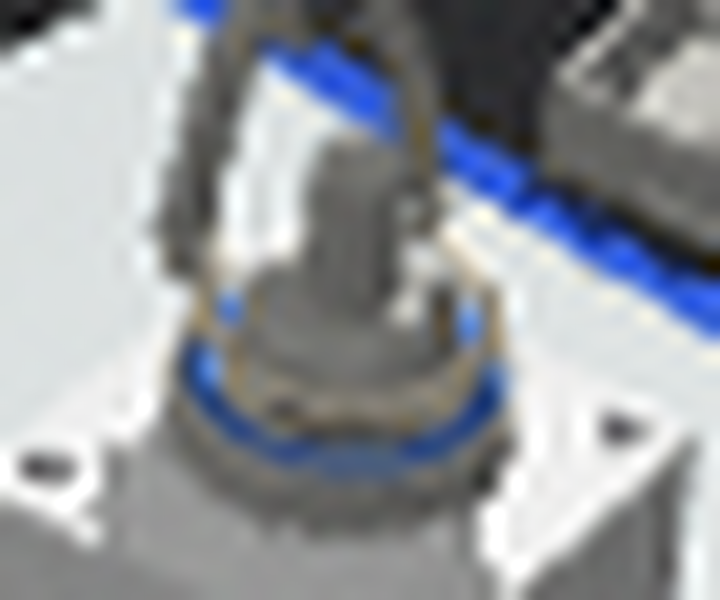

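View pics/w15c.png

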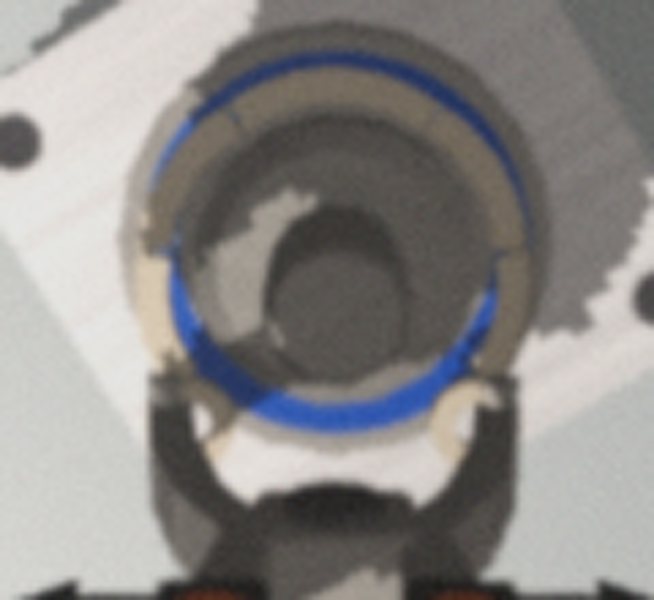

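```bash
cat > ov.py <<'E'
import sys,pickle
from h import *
n=sys.argv[1]; zr=float(sys.argv[2]); 
p,s,st=pickle.load(open(f"{n}.pkl","rb"))
k=654/120; I=cv2.imread(f"pics/{n}c.png"); J=cv2.imread(f"pics/{n}s.png")
a=np.linspace(0,2*np.pi,180)
cx,cy=.4586,.2418
for z,R,col in [(.104,.009,(0,0,255)),(.0725,.0195,(0,255,0)),(.058,.031,(0,255,255)),(zr,.022,(255,0,255)),(.058,.0278,(255,255,0))]:
    P=np.column_stack([cx+R*np.cos(a),cy+R*np.sin(a),np.full(180,z)])
    for im,cam,f,r0,c0,kk,off in ((I,p,True,144,218,k,(0,0)),(J,s,False,140,300,20,(10,-1))):
        q=np.array([proj(cam,x,f) for x in P]); q=np.column_stack([(q[:,1]-c0+.5)*kk-.5+off[0],(q[:,0]-r0+.5)*kk-.5+off[1]])
        cv2.polylines(im,[np.round(q).astype(int).reshape(-1,1,2)],True,col,1,cv2.LINE_AA)
cv2.imwrite(f"pics/{n}oc.png",I); cv2.imwrite(f"pics/{n}os.png",J)
E
python3 ov.py w15 .0715
```

```text
(no output)
```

View pics/w15oc.png

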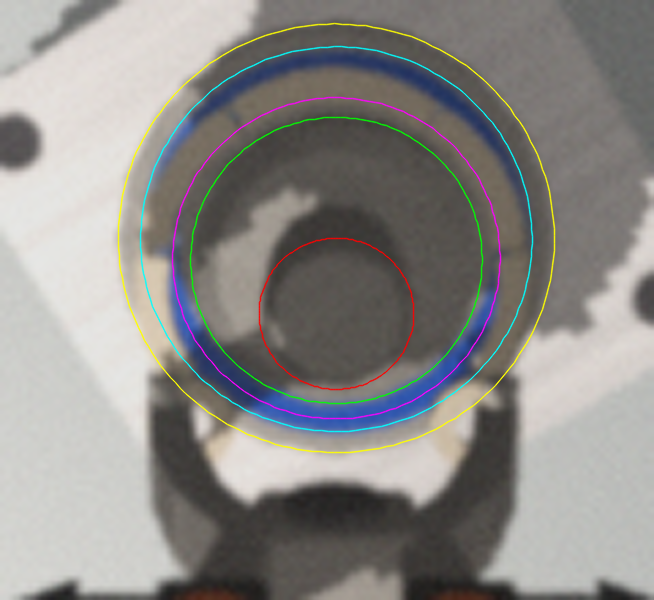

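View pics/w15os.png

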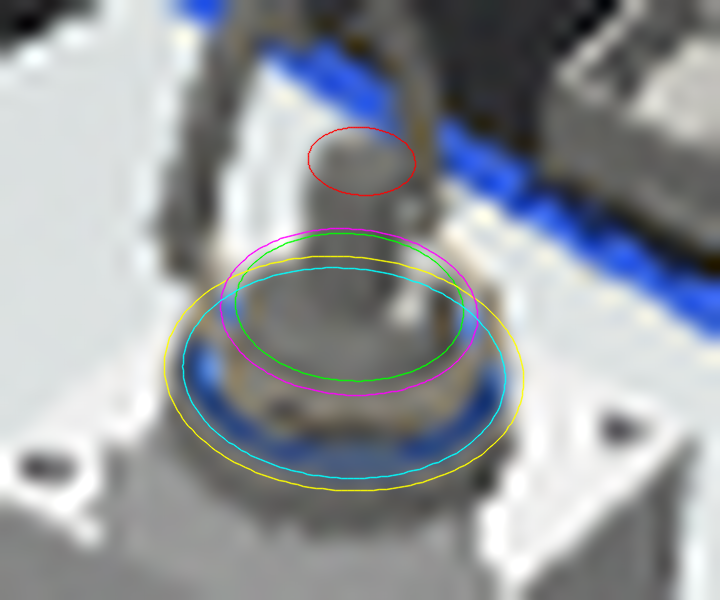

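Request:
jog_arm(
  series=[
    {"linear": [0.5,-0.2,-3],"dr": [0,0,0],"jaw": 1},
    {"linear": [0.5,-0.2,-6],"dr": [0,0,0],"jaw": 1},
    {"linear": [0.5,-0.2,-7.5],"dr": [0,0,0],"jaw": 1},
    {"linear": [0.5,-0.2,-7.5],"dr": [0,0,0],"jaw": 1},
  ],
)

```text
clock: 19.42
tcp_pos: [0.4389, 0.2501, 0.1479]
tool_rot: [0.708, -0.155, -0.673, -0.147]
force: [-0.4, 0.1, -2.2]
opening: 0.0316
```

```bash
python3 look.py w16; python3 ov.py w16 .0635
```

```text
19.525 [0.43901304 0.25010131 0.14810669] [-0.05357341  0.50397438 -1.87924454] [0.09794402 0.04163087 0.05223036] 0.031583936446862415 fix [0.0208 0.047  0.001 ]
```

View pics/w16oc.png

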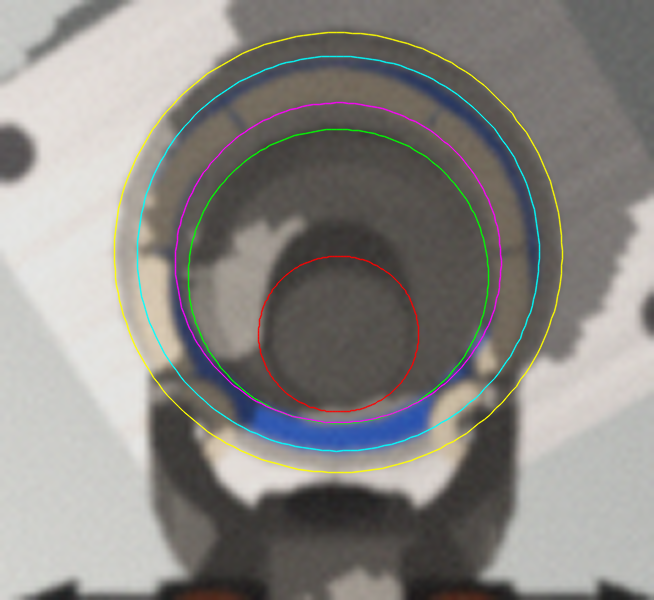

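View pics/w16s.png

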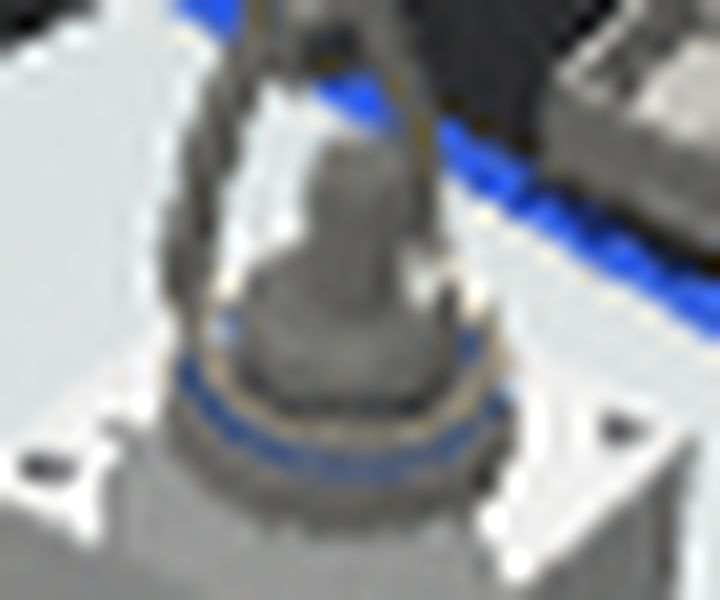

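Request:
jog_arm(
  series=[
    {"linear": [0,0,-0.7],"dr": [0,0,0],"jaw": 1},
    {"linear": [0,0,-0.7],"dr": [0,0,0],"jaw": 1},
  ],
)

```text
clock: 19.77
tcp_pos: [0.439, 0.2501, 0.1474]
tool_rot: [0.708, -0.155, -0.673, -0.147]
force: [-0.4, 0.4, -1.8]
opening: 0.0321
```

```bash
cat > st.py <<'E'
from h import *
F=[];T=[];P=[]
for i in range(6):
    st=readout.state(); F.append(st["force"]);T.append(st["torque"]);P.append(st["tcp_pos"]); capture("top") if i<5 else 0
print(st["clock"],np.mean(P,0).round(5),np.mean(F,0).round(2),np.mean(T,0).round(3),np.std(F,0).round(2))
E
python3 st.py
```

```text
20.025 [0.43902 0.2501  0.14741] [-0.24  0.   -1.87] [0.083 0.066 0.008] [0.56 0.35 0.16]
```

Request:
jog_arm(
  series=[
    {"linear": [0,0,-0.7],"dr": [0,0,0],"jaw": 1},
    {"linear": [0,0,-0.7],"dr": [0,0,0],"jaw": 1},
  ],
)

```text
clock: 20.27
tcp_pos: [0.439, 0.2501, 0.1467]
tool_rot: [0.708, -0.155, -0.673, -0.147]
force: [-0.1, -0.0, -1.4]
opening: 0.0321
```

```bash
python3 st.py
```

```text
20.525 [0.43903 0.25009 0.1467 ] [-0.17 -0.31 -1.6 ] [ 0.077  0.061 -0.012] [0.21 0.36 0.5 ]
```

Request:
jog_arm(
  series=[
    {"linear": [0,0,-0.7],"dr": [0,0,0],"jaw": 1},
    {"linear": [0,0,-0.7],"dr": [0,0,0],"jaw": 1},
  ],
)

```text
clock: 20.78
tcp_pos: [0.4391, 0.2501, 0.1462]
tool_rot: [0.709, -0.155, -0.673, -0.147]
force: [-0.6, -0.1, 0.7]
opening: 0.0321
```

```bash
python3 st.py
```

```text
21.025 [0.43913 0.25012 0.14616] [0.11 0.18 0.68] [0.048 0.067 0.001] [0.51 0.36 0.47]
```

Request:
jog_arm(
  series=[
    {"linear": [0,0,1.5],"dr": [0,0,0],"jaw": 1},
    {"linear": [0.4,0.9,1.5],"dr": [-0.0155,0.0071,0],"jaw": 1},
    {"linear": [0.4,0.9,1.5],"dr": [-0.0155,0.0071,0],"jaw": 1},
    {"linear": [0.4,0.9,1.5],"dr": [-0.0155,0.0071,0],"jaw": 1},
  ],
)

```text
clock: 21.52
tcp_pos: [0.4395, 0.2511, 0.1475]
tool_rot: [0.707, -0.16, -0.674, -0.141]
force: [0.1, 0.2, -2.5]
opening: 0.0317
```

```bash
python3 st.py; python3 look.py w17; python3 ov.py w17 .063
```

```text
21.775 [0.43947 0.25102 0.14757] [ 0.07 -0.13 -1.57] [ 0.088  0.037 -0.009] [0.43 0.24 0.57]
21.875 [0.43951375 0.25098277 0.14762192] [ 0.54541706 -0.71929083 -1.10148454] [0.13354372 0.04685091 0.05341245] 0.032213557418750226 fix [0.0362 0.0403 0.0006]
```

View pics/w17c.png

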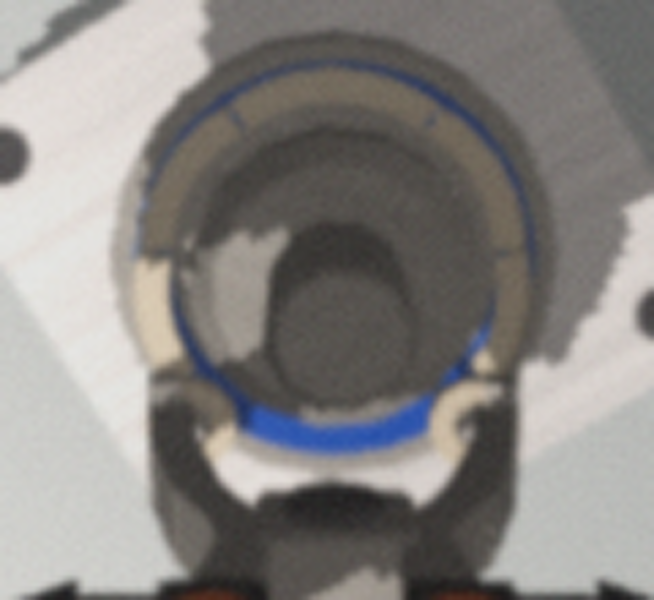

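View pics/w17s.png

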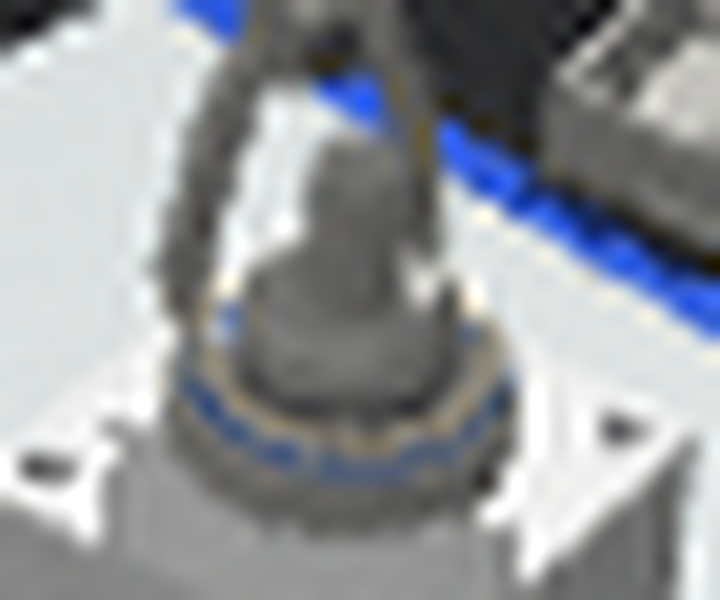

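View pics/w17oc.png

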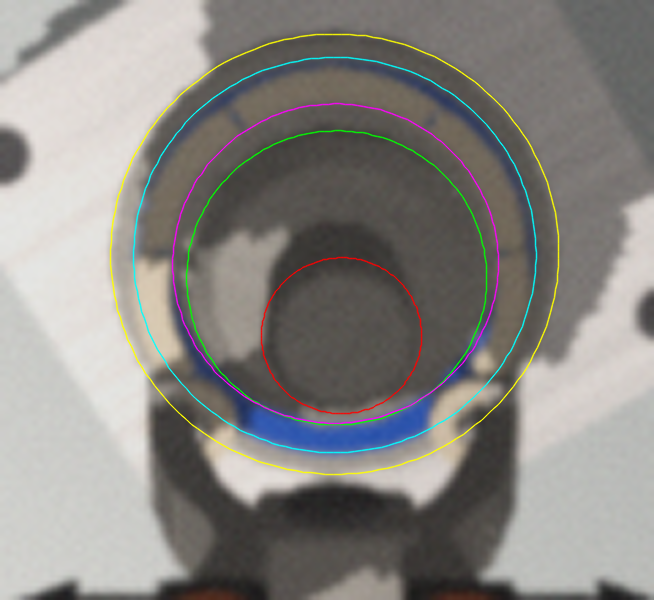

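Request:
jog_arm(
  series=[
    {"linear": [0.2,-0.1,-0.5],"dr": [0,0,0],"jaw": 1},
    {"linear": [0.3,-0.1,-1.0],"dr": [0,0,0],"jaw": 1},
    {"linear": [0.3,-0.1,-1.0],"dr": [0,0,0],"jaw": 1},
  ],
)

```text
clock: 22.25
tcp_pos: [0.4398, 0.2509, 0.1466]
tool_rot: [0.707, -0.16, -0.674, -0.141]
force: [-0.1, -0.0, -2.5]
opening: 0.0315
```

```bash
python3 st.py
```

```text
22.5 [0.4398  0.25089 0.14663] [-0.14 -0.04 -1.69] [0.097 0.044 0.009] [0.3  0.36 0.53]
```

Request:
jog_arm(
  series=[
    {"linear": [0,0,-0.5],"dr": [0,0,0],"jaw": 1},
    {"linear": [0,0,-0.5],"dr": [0,0,0],"jaw": 1},
  ],
)

```text
clock: 22.75
tcp_pos: [0.4399, 0.2509, 0.1462]
tool_rot: [0.707, -0.16, -0.674, -0.141]
force: [-0.8, -0.2, -0.6]
opening: 0.0318
```

```bash
python3 st.py
```

```text
23.0 [0.43986 0.25091 0.14623] [-0.27  0.02 -0.29] [ 0.064  0.051 -0.01 ] [0.56 0.42 0.64]
```

Request:
jog_arm(
  series=[
    {"linear": [0,0,0.4],"dr": [0,0,0],"jaw": 1},
    {"linear": [0,0,0.4],"dr": [0,0,0],"jaw": 1},
    {"linear": [0,0,0.4],"dr": [0,0,0],"jaw": 1},
  ],
)

```text
clock: 23.38
tcp_pos: [0.4398, 0.2509, 0.1465]
tool_rot: [0.707, -0.16, -0.674, -0.141]
force: [0.3, -0.1, -1.5]
opening: 0.0317
```

```bash
python3 st.py; python3 look.py w18; python3 ov.py w18 .062; python3 -c "
import pickle,cv2
p,s,st=pickle.load(open('w18.pkl','rb')); cv2.imwrite('pics/w18full.png',s['color'])"
```

```text
23.625 [0.43981 0.25091 0.14657] [ 0.25  0.   -1.22] [0.09  0.039 0.004] [0.38 0.37 0.2 ]
23.725 [0.43986185 0.2509093  0.1466081 ] [-1.2240443  -0.80445238 -1.58395023] [ 0.09278476 -0.01341905  0.042369  ] 0.03173106029347181 fix [0.0361 0.0405 0.0006]
```

View pics/w18oc.png

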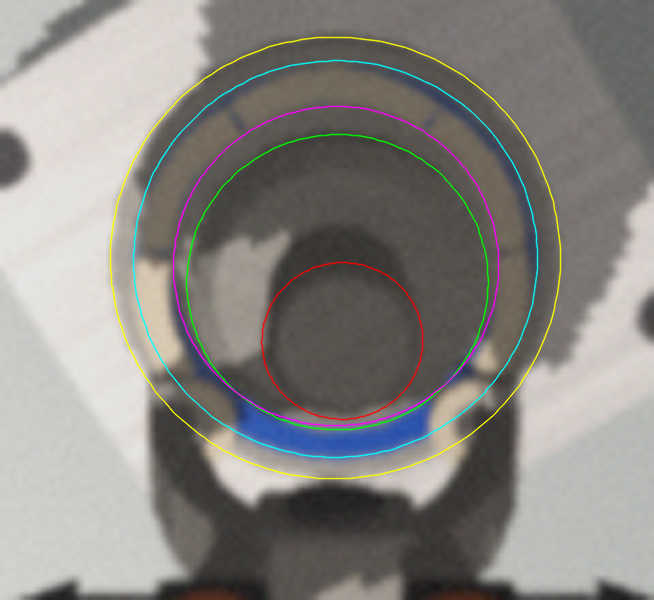

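View pics/w18os.png

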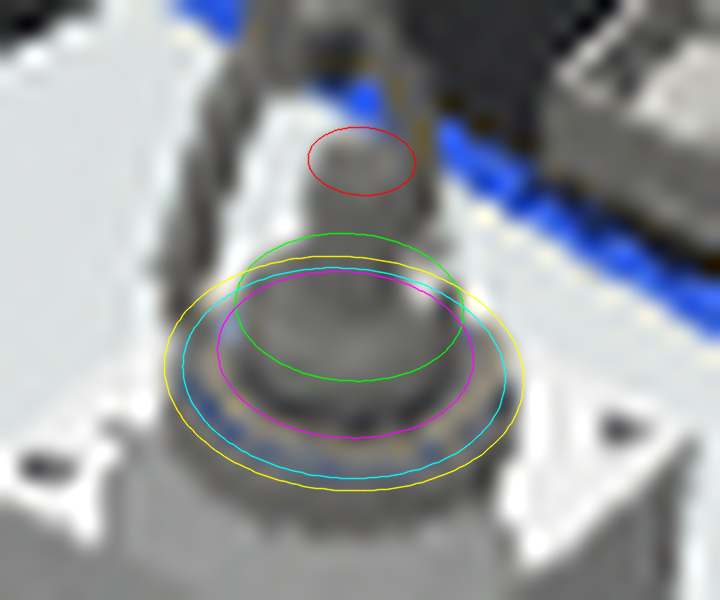

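View pics/w18full.png

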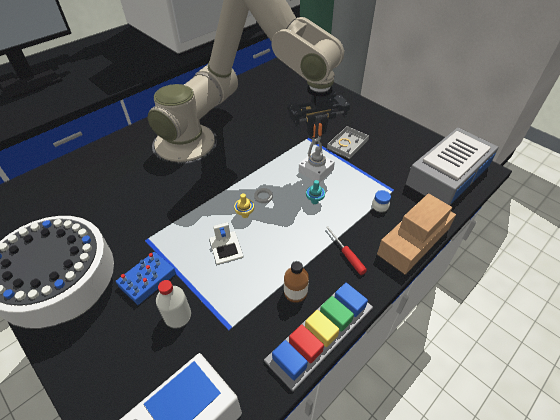

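Request:
jog_arm(
  series=[
    {"linear": [0,0,0.2],"dr": [0,0,0],"jaw": 1},
    {"linear": [0,0,0.2],"dr": [0,0,0],"jaw": 1},
    {"linear": [0,0,0.2],"dr": [0,0,0],"jaw": 1},
  ],
)

```text
clock: 24.1
tcp_pos: [0.4398, 0.2509, 0.1468]
tool_rot: [0.707, -0.16, -0.674, -0.141]
force: [0.8, 0.6, -1.5]
opening: 0.032
```

```bash
python3 st.py; python3 -c "
from h import *
print(readout.state()['opening'],np.abs(readout.state()['joint_velocities']).max()); print(order.close_job())"
```

```text
24.35 [0.43984 0.25091 0.14681] [ 0.09 -0.   -1.49] [ 0.091  0.055 -0.012] [0.44 0.41 0.56]
0.03194357016369924 0.001807104391345779
the job is handed in; nothing more can be done
None
```

The job is handed in at about 24 s of the 72 s allowed. The plain steel spindle stands home in the block's bore, released. The arm is still holding the pliers, squeezed, with the spread circlip around the shaft level with the groove.

**Spindle:** it went down until the push rose to about 22 N, with the gripper about 10 mm higher than when it gripped the spindle off the bench. That matches the shoulder resting on the block's top. I released it there, and the pictures afterwards show it upright and seated.

**Pliers and circlip:**
- **Squeeze:** the handles are held at about 32 mm across with 25 N, which is fully squeezed.
- **Fit round the shaft:** the ring is centred on the spindle to about 0.5 mm.
- **Height:** it is held about 0.5 mm above the first light contact with the bearing, which I take to be the tips. That puts its middle about 52 mm above the foot, within the groove (48 to 54 mm).
- **Touching:** the last vertical force, −1.5 N, is close to the free-hanging value of −1.6 to −1.9 N, so any touching is very light.

**Less certain:**
- **Level:** the cameras could not measure the ring's droop well; estimates ran from about 1.5 to 14 degrees. I tilted the tool about 2.8 degrees along the droop and 1 degree sideways, and the final overlays look level. A couple of degrees of tilt may remain.
- **Sideways roll:** even after the correction, the light contact still seemed to come at one tip first, so a little roll may be left.
- **Scene camera:** it disagreed with the wrist camera by about 1 mm, and I relied on the wrist camera and the contact.

I touched nothing else on the bench, and in the last scene picture the other things look to be where they started.

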